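# Square up a toy wing for pressing

### The arm

A 7-joint arm with a two-finger parallel gripper is mounted at the origin on the work surface. World frame = base frame: x ahead of the robot, y to its left, z up, the work surface at z = 0. Lengths are in m, angles in rad, forces in N, time in s.
With the tool pointing down it reaches from about 0.425 to 0.975 m from the base axis. Payload 16.7 kg.
Tool frame: the origin (TCP) lies on the centre line of the jaws, within the pads' length; the fingertips stand 17 mm ahead of it and the grasp point (between the pads) lies 2 mm behind it (r.nose_length is the distance from the TCP to the fingertips, in m); y points along the fingers, x is the direction in which the jaws open and shut, and the axes are right-handed (so a half turn about y gives the same grasp; the last joint's range is limited). The gripper opens to 85 mm and grips with 20 to 120 N. Pads are 22 mm wide; open, the fingers measure 114 mm over their backs; the gripper's body (76 mm by 85 mm) begins 54 mm behind the grasp point. The pads swing forward as they close: fully open they stand 13 mm farther back than shut.
Start: joints at [0.984, 0.426, 0.074, 1.606, -0.034, 1.111, -0.067], TCP at [0.286, -0.611, 0.248] pointing down, gripper open.
Joint ranges: [-2.85, 2.85], [-0.5, 2.14], [-1.23, 1.37], [0.21, 2.46], [-1.02, 4.16], [0.16, 2.05], [-2.73, 2.73]. Speed limits (rad/s): [1.89, 1.89, 2.39, 2.39, 3.01, 3.01, 3.01].

### API

Orientations are given as a unit quaternion [w, x, y, z].
In Python, from rig import r gives the robot as it stands.
- The arm moves only by the tool jog_arm, never from a script. Its argument "deltas" is a list of rows, each an object of numbers: "tx", "ty", "tz": the shift along the tool's x, y, z in cm; "rx", "ry", "rz": the turn, a rotation vector about the tool's x, y, z in degrees; "claw": the opening, from 0 (shut) to 1 (fully open). In form: [{"tx": .., "ty": .., "tz": .., "rx": .., "ry": .., "rz": .., "claw": ..}, ...]. A call has exactly 10 rows; each row shifts and turns the commanded pose from where the row before left it, along the tool's axes as they then stand; what a row does not reach is not made up. A row lasts 1/8 s, in which the tool goes at most 62.5 mm and 10.7 degrees, less where a joint would pass 70% of its speed; a pose out of reach is approached as far as the arm can. A call is refused whole if a number of a shift passes 6.25 or a number of a turn 10.7, either way. A call with a gripper value outside its range is refused whole. The fingers move at their own pace and stop on an object; "squeeze" is the grip in N (left out, the last holds). Time passes only in rows, so rows that do not move let the fingers close, or fill a call up. It gives the time, the measured TCP pose, the force and the opening at its end, in the units of the state.
- r.get_obs(): the state, without advancing time (a new reading comes with each control period).
- r.snapshot(name): name is "side" or "top" or "wrist"; returns a dict with "image" (400x640x3 uint8, red, green, blue), "intrinsics" (3x3 intrinsics, pixels), "xyz" and "orientation" of the camera in the world; the wrist camera has in their place "mount" (4x4, takes a point from camera to tool coordinates, whose origin is the TCP and whose axes are the tool frame's). Camera axes: x right, y down, z forward; pixel columns grow to the right and rows downward; lengths in m; the calibration is good to about 2 mm. A picture is of the moment at which its call begins: read the wrist's pose just before it. There is no depth.
- r.sign_off(): hands the job in, once; it reports no verdict.
The state is a dict: "time_s": time; "q": joint angles; "joint_vel": joint speeds; "tau": joint torques, N m; "ee_pos": TCP position; "eef_rot": TCP orientation; "ft_force": force on the tool from outside, world axes, zero at the start; "ft_torque": the same for the moment, N m; "grip_width": finger opening in m.
Only numpy, scipy, OpenCV 4.12 (cv2) and the standard library are available. Lean on these libraries where they do the work, as an engineer would, in place of code of your own. Each camera call takes 0.05 s, during which the arm holds its last target. There are 200 camera calls.

### The job

Make up the pressing pile for the toy airplane's wing on the bare metal plate that already lies askew in the jig: the pale blue wing panel on the plate (roundels up), then the dark wooden board on top. With the flap still open, square the pile gently into the corner so that all three pieces lie flush with one another and up against both the back fence and the end stop, and let go of it; then lower the flap until it is fully closed. The wing bruises easily, so press nothing hard into the jig, and leave the other things on the bench where they are.

Things in the scene. Friction and masses are not known exactly. Their poses are not given: they have to be found in the camera images.
- jig: Fixed jig: green base 12 mm thick, x -85 to 80, y -115 to 100 mm. Two 18 mm thick steel walls, tops 44 mm above the bench: back fence (inner face x = 55, spanning y -80 to 98), end stop (inner face y = 80, spanning x -45 to 55). The -x and -y sides are open. Origin on the bench; x towards the back fence, y towards the end stop.
- walls: The two steel walls of the jig (back fence and end stop) as one fixed part; same origin and axes as the jig.
- jig_corner (a point): Inner corner where the faces of back fence and end stop meet the base's top (jig frame: 55, 80, 12 mm). Axes as the jig's. The finished pile fills 60 mm from here along -x and 140 mm along -y.
- flap (a joint): Angle of the press flap, an aluminium sheet 120 x 178 x 6 mm hinged behind the back fence: 0 = fully closed, level, its underside 46 mm above the bench and 2 mm over walls and finished pile; 1.57 = upright; more = leaning back. Stiff hinge (0.3 N m): it stays where it is left and must be pushed all the way down. 0.35 kg.
- flap_hinge (a point): Point on the hinge axis, which runs along the jig's y, behind the back fence (jig frame: 75, 0, 46 mm). From here the flap's inner face reaches 120 mm out and spans -80 to 98 mm along y; its 6 mm thickness lies on the outer side (on top when closed).
- flap_bar (a point): Middle of the red round bar (10 mm thick, 60 mm long along the jig's y) of the flap's D-shaped handle, 150 mm from the hinge axis in the plane of the flap, 30 mm off its free edge.
- plate: Bare metal plate, 60 (x) by 140 (y) by 8 (z) mm, 0.2 kg, lying askew on the jig's base at the start. Origin at the centre of its underside.
- wing: Wing panel of the toy: pale blue flat panel, 60 (x) by 140 (y) by 10 (z) mm, with two red and cream roundels on top, 0.08 kg. Origin at the centre of its underside.
- board: Dark wooden pressing board, 60 (x) by 140 (y) by 14 (z) mm, 0.1 kg. Origin at the centre of its underside.
- airplane: Bystander: pale blue tin airplane, 165 mm long (x), 130 mm wide, 75 mm high, four bare struts. Origin under its middle.
- duck: Bystander: yellow celluloid duck, about 95 by 64 by 77 mm high. Origin under its middle.
- brass_vise: Bystander: brass hand vise with wooden handle, lying, 140 mm long (x), 50 mm wide, 26 mm high. Origin under its middle.
- rule_block: Bystander: steel rule block, 100 (x) by 30 (y) by 25 mm high. Origin under its middle.
- rivet_jar: Bystander: amber jar with brass cap, 56 mm across, 70 mm high. Origin under its middle.
- screwdriver: Bystander: red-handled screwdriver, 160 mm long (x), about 30 mm thick, lying.
Not all that is in view belongs to the job. What is shaped like the plate but yellow is not meant. Leave any purple or yellow look-alike of the wing alone.

How it is judged:
By the outcome, as a careful person would: the job done as asked, in the order asked, and still so for the second after the job is handed in, with the robot touching nothing.
It also fails if it takes over 72 s, if anything falls off the work surface, if the arm or the gripper's body presses on something with over 40 N, if the wrist force passes 120 N, or if a joint passes its speed limit or range.

## Working session

There is one attempt and no reset: what is moved stays moved. The work goes in short steps, Python scripts to look and compute and a tool call to move; the robot and the scene stay as the last step left them, time stands still between calls to the robot, and variables do not carry over. Pictures are saved under pics/ and viewed, about 8 in all and at most 12, crops included, and the job is handed in when it is done.

Besides the shell and the picture viewer there is one more tool, called after ">>>" as name(argument=value, ...) on one line, values as JSON. jog_arm: Moves the arm, as the interface text tells. Its arguments: {"type":"object","properties":{"deltas":{"type":"array","items":{"type":"object","properties":{"tx":{"type":"number"},"ty":{"type":"number"},"tz":{"type":"number"},"rx":{"type":"number"},"ry":{"type":"number"},"rz":{"type":"number"},"claw":{"type":"number"}}}},"squeeze":{"type":"number"}},"required":["deltas"]}

```bash
ls; mkdir -p pics; python3 - <<'E'
from rig import r
import cv2,json
o=r.get_obs();print(o['time_s'],o['ee_pos'],o['eef_rot'],o['grip_width'],r.nose_length)
for n in('top','side'):
    s=r.snapshot(n);cv2.imwrite(f'pics/{n}0.png',s['image'][:,:,::-1]);print(n,s['intrinsics'],s['xyz'],s['orientation'])
    json.dump({k:(v.tolist() if hasattr(v,'tolist') else v) for k,v in s.items() if k!='image'},open(f'{n}.json','w'))
s=r.snapshot('wrist');print(s['mount'],s['intrinsics'])
E
```

```text
pics
0.0 [ 0.28597363 -0.61099226  0.24758931] [ 0.59686616 -0.59642969  0.37990262 -0.3790731 ] 0.08554699897935268 0.017
top [[481.50458854   0.         319.11260176]
 [  0.         481.50458854 195.41535671]
 [  0.           0.           1.        ]] [ 0.26486308 -0.0046421   1.39611643] [ 0.07120966 -0.70130008  0.70623749 -0.06584822]
side [[385.81600867   0.         322.43544529]
 [  0.         385.81600867 199.01869449]
 [  0.           0.           1.        ]] [-0.08140895  0.96793707  0.76770344] [ 0.13240589 -0.23532349  0.83801028 -0.47416274]
[[ 9.99999322e-01 -8.27980099e-04  8.19411398e-04 -6.94673849e-04]
 [-1.02707640e-03 -2.94785586e-01  9.55562872e-01 -1.24862281e-01]
 [-5.49636372e-04 -9.55563066e-01 -2.94786237e-01  7.45889143e-02]
 [ 0.00000000e+00  0.00000000e+00  0.00000000e+00  1.00000000e+00]] [[360.61816759   0.         321.72154293]
 [  0.         360.61816759 193.09997793]
 [  0.           0.           1.        ]]
```

View pics/top0.png

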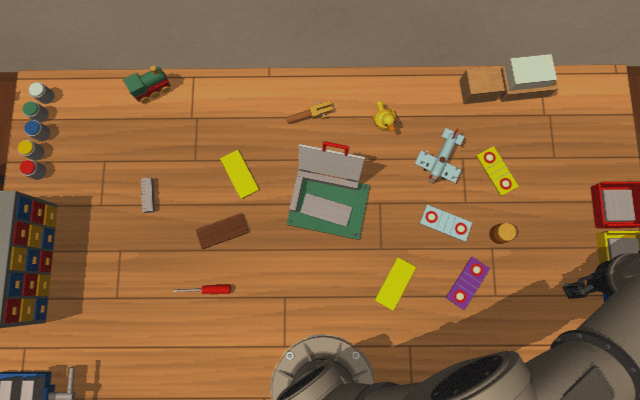

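View pics/side0.png

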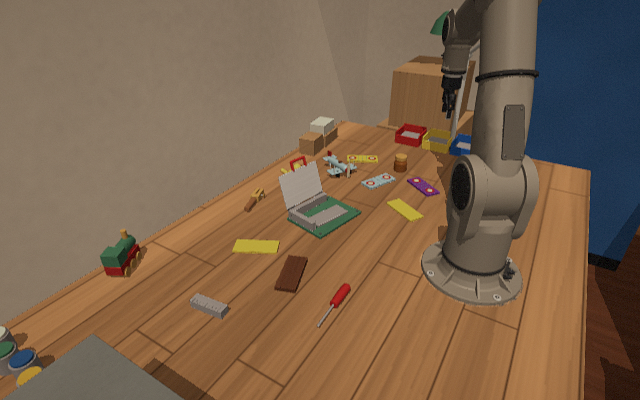

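The wing candidates are pale blue (446,223), purple (468,283) and yellow (498,171). The pale blue one with roundels fits. The board is at (222,231), the bare plate is in the jig at (327,208), and the yellow plates at (239,174) and (396,284) are decoys. I'll confirm this in an enlarged crop.

```bash
cat > h.py <<'E'
import numpy as np,cv2,json
from scipy.spatial.transform import Rotation as R
def rot(q): return R.from_quat([q[1],q[2],q[3],q[0]]).as_matrix()
def ray(cam,uv,z):
    s=json.load(open(cam+'.json'));K=np.array(s['intrinsics']);M=rot(s['orientation']);c=np.array(s['xyz'])
    d=M@np.linalg.inv(K)@[uv[0],uv[1],1];return c+d*(z-c[2])/d[2]
E
python3 - <<'E'
import cv2,numpy as np
from h import *
im=cv2.imread('pics/top0.png')
def crop(x,y,w,h,f=4.5): return cv2.resize(im[y:y+h,x:x+w],None,fx=f,fy=f,interpolation=cv2.INTER_CUBIC)
a=crop(280,135,100,110);b=crop(188,205,70,50);c=crop(412,197,70,50)
out=np.zeros((495,450+315,3),np.uint8);out[:,:450]=a;out[:225,450:]=b;out[225:450,450:]=c
cv2.imwrite('pics/crop1.png',out)
def seg(m,box,z,n):
    x,y,w,h=box;k=np.zeros(m.shape,np.uint8);k[y:y+h,x:x+w]=m[y:y+h,x:x+w]
    cs,_=cv2.findContours(k,cv2.RETR_EXTERNAL,cv2.CHAIN_APPROX_NONE);cn=max(cs,key=cv2.contourArea)
    re=cv2.minAreaRect(cn);p=np.array([ray('top',q,z)[:2] for q in cv2.boxPoints(re)])
    ctr=p.mean(0);e=[p[1]-p[0],p[2]-p[1]];e.sort(key=np.linalg.norm);l=e[1]
    print(n,re,ctr.round(4),'len',[np.linalg.norm(v).round(4) for v in e],'long-axis deg',np.degrees(np.arctan2(l[1],l[0])).round(1)%180)
b=im.astype(int)
dark=(im.max(2)<110).astype(np.uint8)
seg(dark,(188,205,70,50),.014,'board')
w=((b[:,:,0]>b[:,:,2]-0)&(b.max(2)>100)).astype(np.uint8);w=cv2.morphologyEx(w,cv2.MORPH_CLOSE,np.ones((13,13)))
seg(w,(412,197,70,50),.010,'wing')
g=((b[:,:,1]>b[:,:,2]*1.3)&(b[:,:,1]>b[:,:,0])).astype(np.uint8)
seg(g,(280,160,100,85),.012,'base')
pl=((abs(b[:,:,0]-b[:,:,2])<30)&(b.max(2)>120)).astype(np.uint8)
seg(pl,(296,190,58,40),.020,'plate')
E
```

```text
board ((222.44161987304688, 230.33941650390625), (21.44437599182129, 51.00515365600586), 70.01689147949219) [0.4362 0.2848] len [np.float64(0.0632), np.float64(0.1464)] long-axis deg 110.0
wing ((445.67242431640625, 222.5689697265625), (49.20926284790039, 19.869400024414062), 21.801406860351562) [ 0.4546 -0.3607] len [np.float64(0.0592), np.float64(0.1404)] long-axis deg 67.1
base ((327.7692565917969, 204.6538543701172), (73.5435562133789, 55.10863494873047), 11.309932708740234) [ 0.5103 -0.0198] len [np.float64(0.1639), np.float64(0.217)] long-axis deg 77.9
plate ((325.6783752441406, 209.17027282714844), (48.59769058227539, 20.51249122619629), 17.10272979736328) [ 0.4949 -0.0136] len [np.float64(0.0604), np.float64(0.1414)] long-axis deg 72.2
```

View pics/crop1.png

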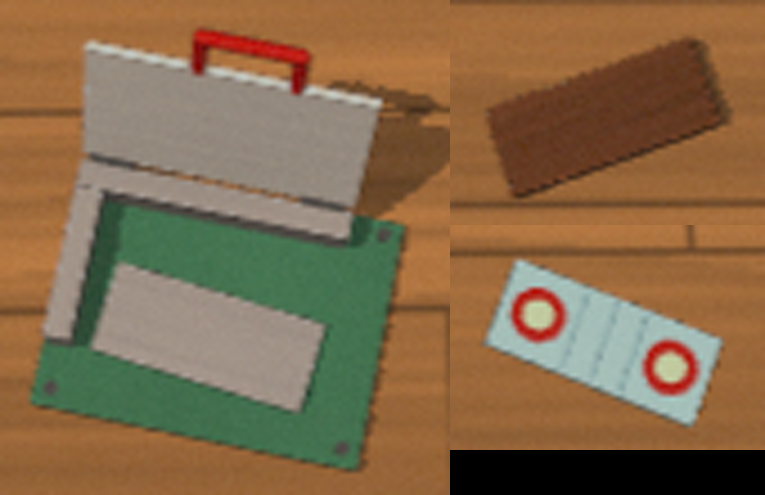

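The crop confirms it: the pale blue panel has two roundels up, the board is dark brown, and the plate is grey and lies askew in the jig. The end stop is on the left (+y) and the fence with the open flap is at the top (+x). Next I'll fit the jig pose and flap angle.

```bash
cat >> h.py <<'E'
def proj(cam,p):
    s=json.load(open(cam+'.json'));K=np.array(s['intrinsics']);M=rot(s['orientation'])
    q=K@(M.T@(np.asarray(p)-np.array(s['xyz'])));return q[:2]/q[2]
def load(): return json.load(open('jig.json'))
def J2W(p):
    a=load();c,s=np.cos(a[2]),np.sin(a[2]);x,y=p[0]/1e3,p[1]/1e3
    return np.array([a[0]+c*x-s*y,a[1]+s*x+c*y]+([p[2]/1e3] if len(p)>2 else []))
def W2J(p):
    a=load();c,s=np.cos(a[2]),np.sin(a[2]);x,y=p[0]-a[0],p[1]-a[1]
    return np.array([c*x+s*y,-s*x+c*y])*1e3
def plan(r,xy,z,deg):
    """tool deltas (cm / deg) to bring TCP to xy,z with jaws along deg (world), tool y down"""
    o=r.get_obs();A=rot(o['eef_rot']);p=np.array(o['ee_pos'])
    x=np.array([np.cos(np.radians(deg)),np.sin(np.radians(deg)),0])
    if x@A[:,0]<0:x=-x
    y=np.array([0,0,-1.]);T=np.column_stack([x,y,np.cross(x,y)])
    rv=np.degrees(R.from_matrix(A.T@T).as_rotvec());d=np.array([xy[0],xy[1],z])-p
    print('t',round(o['time_s'],2),'tcp',p.round(4),'jig',(W2J(p).round(1)),'F',np.round(o['ft_force'],1),'w',round(o['grip_width'],4))
    print(' turn',rv.round(2),' shift(start axes)',(A.T@d*100).round(2),' shift(after turn)',(T.T@d*100).round(2))
E
python3 - <<'E'
from h import *
from scipy.optimize import least_squares
pts=[((403,225),(80,-115,12)),((360,470),(-85,-115,12)),((32,402),(-85,100,12)),((106,193),(55,80,44)),((45,338),(-45,98,44)),((73,342),(-45,80,44)),((352,212),(73,-80,44)),((347,240),(55,-80,44))]
uv=[((280+(c[0]+.5)/4.5-.5),135+(c[1]+.5)/4.5-.5) for c,_ in pts]
def f(a):
    json.dump(list(a),open('jig.json','w'))
    return np.concatenate([proj('top',J2W(p))-u for u,(_,p) in zip(uv,pts)])
s=least_squares(f,[.51,-.02,-.21],x_scale=[.01,.01,.01],diff_step=1e-4);f(s.x);print(s.x,np.degrees(s.x[2]),s.fun.round(1))
t=least_squares(lambda th:np.concatenate([proj('top',J2W((75-120*np.cos(th[0]),y,46+120*np.sin(th[0]))))-[280+X/4.5,135+Y/4.5] for y,X,Y in((98,86,47),(-80,380,103))]),[1.7]);print('flap',t.x,t.fun)
print('plate jig',W2J((.4949,-.0136)),'final centre',J2W((25,10)))
from rig import r
A=rot(r.get_obs()['eef_rot']);print(A.round(3))
print('wing');plan(r,(.4546,-.3607),.10,-22.9)
print('board');plan(r,(.4362,.2848),.1,20)
print('jig');plan(r,(.5,0),.1,np.degrees(s.x[2]))
E
```

```text
[ 0.51454637 -0.01510223 -0.20508133] -11.750294660974177 [ 0.6 -0.4 -0.1  0.1 -0.2  0.6 -0.5 -0.3 -0.3 -0.2 -0.4  0.1  0.5  0.1
  0.5 -0.1]
flap [1.89055123] [-0.47732672 -0.14580774 -0.22738564 -0.02041853]
plate jig [-19.5405945   -2.53017435] final centre [ 0.54105895 -0.01040295]
[[ 0.424 -0.     0.906]
 [-0.906  0.001  0.424]
 [-0.001 -1.    -0.   ]]
wing
t 0.15 tcp [ 0.286  -0.6111  0.2478] jig [-102.4 -630. ] F [-0.4  0.6  0.7] w 0.0857
 turn [-2.000e-02 -4.201e+01 -5.000e-02]  shift(start axes) [-15.51  14.79  25.88]  shift(after turn) [ 5.79 14.78 29.62]
board
t 0.15 tcp [ 0.286  -0.6111  0.2478] jig [-102.4 -630. ] F [-0.4  0.6  0.7] w 0.0857
 turn [-4.000e-02 -8.491e+01 -5.000e-02]  shift(start axes) [-74.76  14.85  51.58]  shift(after turn) [44.75 14.78 79.05]
jig
t 0.15 tcp [ 0.286  -0.6111  0.2478] jig [-102.4 -630. ] F [-0.4  0.6  0.7] w 0.0857
 turn [-2.000e-02 -5.316e+01 -5.000e-02]  shift(start axes) [-46.26  14.82  45.29]  shift(after turn) [ 8.5  14.78 64.18]
```

>>> jog_arm(deltas=[{"ry": -10.5,"ty": 3},{"ry": -10.5,"ty": 3},{"ry": -10.5,"ty": 3},{"ry": -10.5,"ty": 3},{"tx": 1,"tz": 5,"ty": 0.5},{"tx": 1,"tz": 5,"ty": 0.5},{"tx": 1,"tz": 5,"ty": 0.5},{"tx": 1,"tz": 5,"ty": 0.5},{"tx": 1,"tz": 5,"ty": 0.5},{"tx": 0.8,"tz": 4.6,"ty": 0.3}], squeeze=20)

```text
invalid input
```

```bash
cat > wshot.py <<'E'
import sys
from h import *
from rig import r
o=r.get_obs();s=r.snapshot('wrist')
json.dump(dict(ee=np.array(o['ee_pos']).tolist(),q=np.array(o['eef_rot']).tolist(),mount=np.array(s['mount']).tolist(),intrinsics=np.array(s['intrinsics']).tolist()),open('wrist.json','w'))
M=np.array(s['mount']);A=rot(o['eef_rot'])
q=R.from_matrix(A@M[:3,:3]).as_quat();json.dump(dict(intrinsics=np.array(s['intrinsics']).tolist(),xyz=(A@M[:3,3]+o['ee_pos']).tolist(),orientation=[q[3],q[0],q[1],q[2]]),open('wrist.json','w'))
cv2.imwrite(f'pics/{sys.argv[1]}.png',s['image'][:,:,::-1])
print(proj('wrist',o['ee_pos']))
E
python3 wshot.py w1; python3 -c "
from h import *;from rig import r
plan(r,(.4546,-.3607),.02,-22.9)"
```

```text
[323.27204258 281.06127651]
t 0.2 tcp [ 0.286  -0.6112  0.2479] jig [-102.3 -630.1] F [ 0.  -0.   0.4] w 0.0852
 turn [-1.000e-02 -4.202e+01 -4.000e-02]  shift(start axes) [-15.52  22.8   25.89]  shift(after turn) [ 5.78 22.79 29.63]
```

View pics/w1.png

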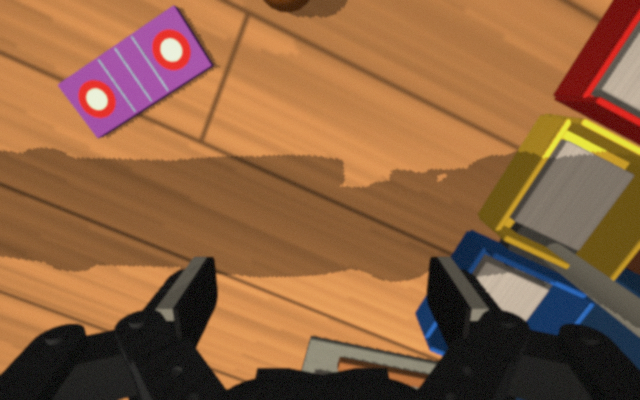

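The arm did not move because the input was rejected, so the picture shows only the start pose. It was the fourth view. I'll resend with every key in each row.

>>> jog_arm(deltas=[{"tx": 0,"ty": 3,"tz": 0,"rx": 0,"ry": -10.5,"rz": 0,"claw": 1},{"tx": 0,"ty": 3,"tz": 0,"rx": 0,"ry": -10.5,"rz": 0,"claw": 1},{"tx": 0,"ty": 3,"tz": 0,"rx": 0,"ry": -10.5,"rz": 0,"claw": 1},{"tx": 0,"ty": 3,"tz": 0,"rx": 0,"ry": -10.5,"rz": 0,"claw": 1},{"tx": 1,"ty": 0.5,"tz": 5,"rx": 0,"ry": 0,"rz": 0,"claw": 1},{"tx": 1,"ty": 0.5,"tz": 5,"rx": 0,"ry": 0,"rz": 0,"claw": 1},{"tx": 1,"ty": 0.5,"tz": 5,"rx": 0,"ry": 0,"rz": 0,"claw": 1},{"tx": 1,"ty": 0.5,"tz": 5,"rx": 0,"ry": 0,"rz": 0,"claw": 1},{"tx": 1,"ty": 0.5,"tz": 5,"rx": 0,"ry": 0,"rz": 0,"claw": 1},{"tx": 0.8,"ty": 0.3,"tz": 4.6,"rx": 0,"ry": 0,"rz": 0,"claw": 1}], squeeze=20)

```text
time_s: 1.45
ee_pos: [0.4557, -0.3596, 0.1001]
eef_rot: [0.693, -0.693, 0.14, -0.14]
ft_force: [0.1, -0.2, 0.1]
grip_width: 0.0855
```

```bash
python3 wshot.py w2; python3 -c "
from h import *;from rig import r
plan(r,(.4546,-.3607),.02,-22.9)
# wing via blue/red colour not-wood in wrist image
im=cv2.imread('pics/w2.png').astype(int)
m=((im[:,:,0]>im[:,:,2])&(im.max(2)>110)).astype(np.uint8);m=cv2.morphologyEx(m,cv2.MORPH_CLOSE,np.ones((61,61)))
cs,_=cv2.findContours(m,cv2.RETR_EXTERNAL,cv2.CHAIN_APPROX_NONE)
for c in sorted(cs,key=cv2.contourArea)[-2:]:
  b=cv2.approxPolyDP(c,10,True)[:,0];print(b.tolist());print([ray('wrist',p,.01)[:2].round(4).tolist() for p in b])
"
```

```text
[323.81118393 282.17620046]
t 1.5 tcp [ 0.4595 -0.3536  0.0998] jig [  15.  -342.6] F [ 4.8  7.5 -1. ] w 0.0855
 turn [-0.19  0.34  0.01]  shift(start axes) [-0.18  7.98 -0.87]  shift(after turn) [-0.17  7.98 -0.84]
[[639, 0], [564, 0], [527, 186], [600, 191], [606, 166], [639, 165]]
[[0.657, -0.3178], [0.62, -0.3021], [0.5774, -0.3966], [0.6186, -0.4175], [0.6248, -0.4029], [0.6434, -0.4101]]
[[273, 93], [279, 301], [363, 301], [372, 94]]
[[0.4561, -0.2849], [0.4011, -0.4113], [0.4543, -0.4338], [0.5083, -0.3076]]
```

View pics/w2.png

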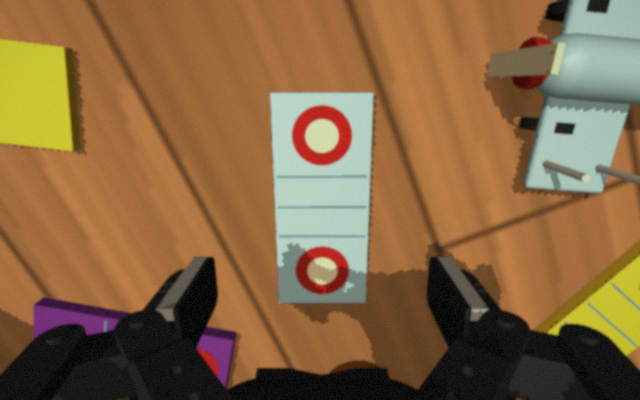

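The picture shows the pale blue wing (273–372, 93–301) centred between the open jaws, with both roundels up. The purple panel is at lower left and the yellow one at right, both outside the jaws. I'll descend and grip.

>>> jog_arm(deltas=[{"tx": 0,"ty": 0,"tz": 0,"rx": 0,"ry": 0.3,"rz": 0,"claw": 1},{"tx": 0,"ty": 2,"tz": 0,"rx": 0,"ry": 0,"rz": 0,"claw": 1},{"tx": 0,"ty": 2,"tz": 0,"rx": 0,"ry": 0,"rz": 0,"claw": 1},{"tx": 0,"ty": 2,"tz": 0,"rx": 0,"ry": 0,"rz": 0,"claw": 1},{"tx": 0,"ty": 1.5,"tz": 0,"rx": 0,"ry": 0,"rz": 0,"claw": 1},{"tx": 0,"ty": 0.6,"tz": 0,"rx": 0,"ry": 0,"rz": 0,"claw": 0.8},{"tx": 0,"ty": 0.3,"tz": 0,"rx": 0,"ry": 0,"rz": 0,"claw": 0.6},{"tx": 0,"ty": 0,"tz": 0,"rx": 0,"ry": 0,"rz": 0,"claw": 0.4},{"tx": 0,"ty": 0,"tz": 0,"rx": 0,"ry": 0,"rz": 0,"claw": 0.4},{"tx": 0,"ty": 0,"tz": 0,"rx": 0,"ry": 0,"rz": 0,"claw": 0.4}], squeeze=20)

```text
time_s: 2.75
ee_pos: [0.455, -0.3614, 0.0166]
eef_rot: [-0.693, 0.693, -0.142, 0.142]
ft_force: [0.1, -1.0, 1.3]
grip_width: 0.0594
```

```bash
python3 -c "
from h import *;from rig import r
t=J2W((-19.5,-2.5));plan(r,t,.12,-11.75)
plan(r,(.4546,-.3607),.016,-23.2)"
```

```text
t 2.75 tcp [ 0.455  -0.3614  0.0166] jig [  12.2 -351.1] F [ 0.1 -1.   1.3] w 0.0594
 turn [  0.   -11.47   0.02]  shift(start axes) [-10.03 -10.35  33.54]  shift(after turn) [ -3.17 -10.34  34.86]
t 2.75 tcp [ 0.455  -0.3614  0.0166] jig [  12.2 -351.1] F [ 0.1 -1.   1.3] w 0.0594
 turn [ 0.   -0.02  0.02]  shift(start axes) [-0.06  0.06  0.05]  shift(after turn) [-0.06  0.06  0.05]
```

```bash
python3 -c "
from h import *;from rig import r
plan(r,(.4949,-.0145),.09,-17.8)"
```

```text
t 2.75 tcp [ 0.455  -0.3614  0.0166] jig [  12.2 -351.1] F [ 0.1 -1.   1.3] w 0.0594
 turn [ 0.   -5.42  0.02]  shift(start axes) [-10.    -7.35  33.45]  shift(after turn) [-6.8  -7.34 34.25]
```

>>> jog_arm(deltas=[{"tx": 0,"ty": -3,"tz": 0,"rx": 0,"ry": 0,"rz": 0,"claw": 0.4},{"tx": 0,"ty": -4.3,"tz": 0,"rx": 0,"ry": -5.4,"rz": 0,"claw": 0.4},{"tx": -0.5,"ty": 0,"tz": 3,"rx": 0,"ry": 0,"rz": 0,"claw": 0.4},{"tx": -1,"ty": 0,"tz": 5.5,"rx": 0,"ry": 0,"rz": 0,"claw": 0.4},{"tx": -1.3,"ty": 0,"tz": 6,"rx": 0,"ry": 0,"rz": 0,"claw": 0.4},{"tx": -1.3,"ty": 0,"tz": 6,"rx": 0,"ry": 0,"rz": 0,"claw": 0.4},{"tx": -1.3,"ty": 0,"tz": 6,"rx": 0,"ry": 0,"rz": 0,"claw": 0.4},{"tx": -0.9,"ty": 0,"tz": 4.8,"rx": 0,"ry": 0,"rz": 0,"claw": 0.4},{"tx": -0.5,"ty": 0,"tz": 2.9,"rx": 0,"ry": 0,"rz": 0,"claw": 0.4},{"tx": 0,"ty": 0,"tz": 0,"rx": 0,"ry": 0,"rz": 0,"claw": 0.4}], squeeze=20)

```text
time_s: 4.0
ee_pos: [0.4951, -0.0124, 0.0896]
eef_rot: [0.699, -0.698, 0.108, -0.108]
ft_force: [-1.1, -0.9, -1.4]
grip_width: 0.0592
```

```bash
python3 wshot.py w3; python3 -c "
from h import *;from rig import r
plan(r,(.4949,-.0145),.0366,-17.8)"
```

```text
[323.80698307 282.33483333]
t 4.05 tcp [ 0.4948 -0.0141  0.0895] jig [-19.5  -3. ] F [ 0.  -0.4 -0.8] w 0.0591
 turn [-0.01  0.1   0.01]  shift(start axes) [ 0.02  5.29 -0.04]  shift(after turn) [ 0.02  5.29 -0.04]
```

View pics/w3.png

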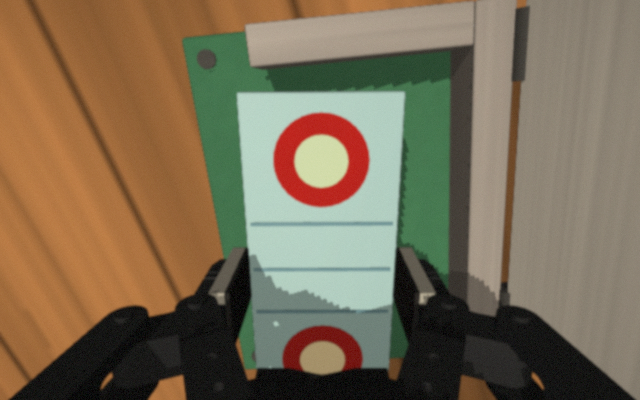

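The wing (237–405, 92–370) is held squarely with the plate hidden beneath it. The fence and end stop are clear of the fingers. I'll lower it and release.

>>> jog_arm(deltas=[{"tx": 0,"ty": 1.5,"tz": 0,"rx": 0,"ry": 0,"rz": 0,"claw": 0.4},{"tx": 0,"ty": 1.5,"tz": 0,"rx": 0,"ry": 0,"rz": 0,"claw": 0.4},{"tx": 0,"ty": 1.2,"tz": 0,"rx": 0,"ry": 0,"rz": 0,"claw": 0.4},{"tx": 0,"ty": 0.6,"tz": 0,"rx": 0,"ry": 0,"rz": 0,"claw": 0.4},{"tx": 0,"ty": 0.3,"tz": 0,"rx": 0,"ry": 0,"rz": 0,"claw": 0.4},{"tx": 0,"ty": 0.2,"tz": 0,"rx": 0,"ry": 0,"rz": 0,"claw": 0.4},{"tx": 0,"ty": 0,"tz": 0,"rx": 0,"ry": 0,"rz": 0,"claw": 0.4},{"tx": 0,"ty": 0,"tz": 0,"rx": 0,"ry": 0,"rz": 0,"claw": 0.75},{"tx": 0,"ty": 0,"tz": 0,"rx": 0,"ry": 0,"rz": 0,"claw": 1},{"tx": 0,"ty": 0,"tz": 0,"rx": 0,"ry": 0,"rz": 0,"claw": 1}], squeeze=20)

```text
time_s: 5.3
ee_pos: [0.4948, -0.0149, 0.0365]
eef_rot: [0.699, -0.699, 0.109, -0.11]
ft_force: [0.1, -0.3, 1.0]
grip_width: 0.0853
```

```bash
python3 -c "
from h import *;from rig import r
plan(r,(.4362,.2848),.10,20)"
```

```text
t 5.3 tcp [ 0.4948 -0.0149  0.0365] jig [-19.3  -3.8] F [ 0.1 -0.3  1. ] w 0.0853
 turn [-0.000e+00 -3.782e+01  2.000e-02]  shift(start axes) [-14.75  -6.35  26.74]  shift(after turn) [ 4.74 -6.35 30.17]
```

>>> jog_arm(deltas=[{"tx": 0,"ty": -4,"tz": 0,"rx": 0,"ry": 0,"rz": 0,"claw": 1},{"tx": 0,"ty": -2.35,"tz": 0,"rx": 0,"ry": -9.4,"rz": 0,"claw": 1},{"tx": 0,"ty": 0,"tz": 0,"rx": 0,"ry": -9.4,"rz": 0,"claw": 1},{"tx": 0,"ty": 0,"tz": 0,"rx": 0,"ry": -9.5,"rz": 0,"claw": 1},{"tx": 0,"ty": 0,"tz": 0,"rx": 0,"ry": -9.5,"rz": 0,"claw": 1},{"tx": 0.9,"ty": 0,"tz": 6,"rx": 0,"ry": 0,"rz": 0,"claw": 1},{"tx": 1,"ty": 0,"tz": 6.1,"rx": 0,"ry": 0,"rz": 0,"claw": 1},{"tx": 1,"ty": 0,"tz": 6.1,"rx": 0,"ry": 0,"rz": 0,"claw": 1},{"tx": 1,"ty": 0,"tz": 6,"rx": 0,"ry": 0,"rz": 0,"claw": 1},{"tx": 0.8,"ty": 0,"tz": 6,"rx": 0,"ry": 0,"rz": 0,"claw": 1}], squeeze=20)

```text
time_s: 6.55
ee_pos: [0.4353, 0.2869, 0.1]
eef_rot: [0.696, -0.696, -0.123, 0.122]
ft_force: [1.3, 0.6, -0.3]
grip_width: 0.0856
```

>>> jog_arm(deltas=[{"tx": 0,"ty": 0,"tz": 0,"rx": 0,"ry": 0,"rz": 0,"claw": 1},{"tx": 0,"ty": 0,"tz": 0,"rx": 0,"ry": 0,"rz": 0,"claw": 1},{"tx": 0,"ty": 0,"tz": 0,"rx": 0,"ry": 0,"rz": 0,"claw": 1},{"tx": 0,"ty": 2,"tz": 0,"rx": 0,"ry": 0,"rz": 0,"claw": 1},{"tx": 0,"ty": 2,"tz": 0,"rx": 0,"ry": 0,"rz": 0,"claw": 1},{"tx": 0,"ty": 0,"tz": 0,"rx": 0,"ry": 0,"rz": 0,"claw": 1},{"tx": 0,"ty": 0,"tz": 0,"rx": 0,"ry": 0,"rz": 0,"claw": 1},{"tx": 0,"ty": 0,"tz": 0,"rx": 0,"ry": 0,"rz": 0,"claw": 1},{"tx": 0,"ty": 0,"tz": 0,"rx": 0,"ry": 0,"rz": 0,"claw": 1},{"tx": 0,"ty": 0,"tz": 0,"rx": 0,"ry": 0,"rz": 0,"claw": 1}], squeeze=20)

```text
time_s: 7.8
ee_pos: [0.4358, 0.2851, 0.0601]
eef_rot: [0.696, -0.696, -0.123, 0.123]
ft_force: [-0.2, 0.1, -0.2]
grip_width: 0.0857
```

```bash
python3 wshot.py w4; python3 -c "
from h import *;from rig import r
plan(r,(.4362,.2848),.018,20)
im=cv2.imread('pics/w4.png').astype(int)
hsv=cv2.cvtColor(im.astype(np.uint8),cv2.COLOR_BGR2HSV)
m=((hsv[:,:,2]<130)&(hsv[:,:,1]>110)).astype(np.uint8);m[300:]=0;m=cv2.morphologyEx(m,cv2.MORPH_OPEN,np.ones((9,9)))
cs,_=cv2.findContours(m,cv2.RETR_EXTERNAL,cv2.CHAIN_APPROX_NONE)
c=max(cs,key=cv2.contourArea);b=cv2.approxPolyDP(c,8,True)[:,0];print(b.tolist());print([ray('wrist',p,.014)[:2].round(4).tolist() for p in b])
"
```

```text
[323.3108536  283.39839727]
t 7.85 tcp [0.4358 0.285  0.0601] jig [-138.2  277.8] F [1.  0.2 0.2] w 0.0854
 turn [-0.   -0.02  0.02]  shift(start axes) [ 0.03  4.21 -0.04]  shift(after turn) [ 0.03  4.21 -0.04]
[[264, 85], [266, 125], [275, 126], [266, 127], [268, 208], [277, 209], [270, 241], [280, 247], [271, 248], [273, 299], [380, 299], [366, 248], [377, 126], [368, 85], [342, 85], [343, 131], [339, 84]]
[[0.3853, 0.3457], [0.3915, 0.3289], [0.3956, 0.3299], [0.3917, 0.328], [0.4047, 0.2898], [0.4091, 0.2908], [0.4111, 0.2728], [0.417, 0.2714], [0.4128, 0.2692], [0.4231, 0.2404], [0.478, 0.2604], [0.4593, 0.2861], [0.4406, 0.3462], [0.4297, 0.3618], [0.4186, 0.3578], [0.4264, 0.3386], [0.4171, 0.3577]]
```

View pics/w4.png

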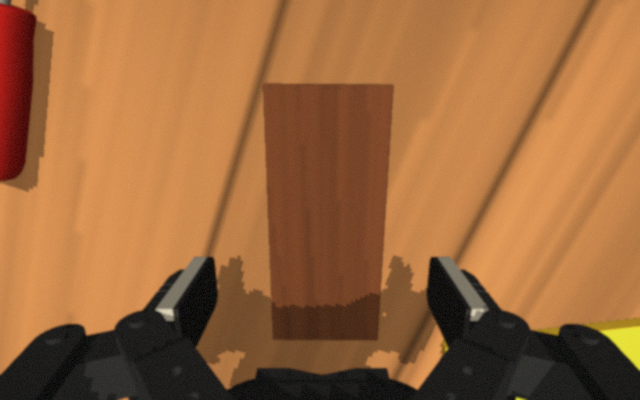

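The board is at (264–393, 85–339), centred between the jaws. The yellow plate's corner is near the right finger at (445,335), so I'll check the clearance in numbers.

```bash
python3 -c "
from h import *;from rig import r
o=r.get_obs();A=rot(o['eef_rot'])
for n,uv,z in [('b',(264,85),.014),('b',(393,85),.014),('b',(379,339),.014),('b',(273,339),.014),('yellow',(442,350),.008),('yellow',(530,333),.008),('yellow',(600,322),.008)]:
  p=ray('wrist',uv,z);print(n,p.round(4),'tool mm',(A.T@(p-o['ee_pos'])*1e3).round(1))
"
```

```text
b [0.3853 0.3457 0.014 ] tool mm [-26.8  46.1  74.3]
b [0.4403 0.3657 0.014 ] tool mm [31.8 46.1 74.3]
b [0.4875 0.2361 0.014 ] tool mm [ 31.8  46.1 -63.7]
b [0.431  0.2155 0.014 ] tool mm [-28.3  46.  -63.7]
yellow [0.5284 0.2374 0.008 ] tool mm [ 70.7  52.1 -76.4]
yellow [0.5714 0.2658 0.008 ] tool mm [120.8  52.1 -64.4]
yellow [0.6056 0.2862 0.008 ] tool mm [159.9  52.1 -56.9]
```

>>> jog_arm(deltas=[{"tx": 0.2,"ty": 1,"tz": 0.5,"rx": 0,"ry": 0,"rz": 0,"claw": 1},{"tx": 0,"ty": 1.5,"tz": 0,"rx": 0,"ry": 0,"rz": 0,"claw": 1},{"tx": 0,"ty": 1.2,"tz": 0,"rx": 0,"ry": 0,"rz": 0,"claw": 1},{"tx": 0,"ty": 0.5,"tz": 0,"rx": 0,"ry": 0,"rz": 0,"claw": 0.8},{"tx": 0,"ty": 0,"tz": 0,"rx": 0,"ry": 0,"rz": 0,"claw": 0.6},{"tx": 0,"ty": 0,"tz": 0,"rx": 0,"ry": 0,"rz": 0,"claw": 0.4},{"tx": 0,"ty": 0,"tz": 0,"rx": 0,"ry": 0,"rz": 0,"claw": 0.4},{"tx": 0,"ty": 0,"tz": 0,"rx": 0,"ry": 0,"rz": 0,"claw": 0.4},{"tx": 0,"ty": -4,"tz": 0,"rx": 0,"ry": 0,"rz": 0,"claw": 0.4},{"tx": 0,"ty": -4.5,"tz": 0,"rx": 0,"ry": 0,"rz": 0,"claw": 0.4}], squeeze=20)

```text
time_s: 9.1
ee_pos: [0.4354, 0.2902, 0.1035]
eef_rot: [-0.696, 0.696, 0.122, -0.123]
ft_force: [0.2, 0.2, -0.6]
grip_width: 0.0599
```

```bash
python3 -c "
from h import *;from rig import r
plan(r,(.4949,-.0145),.09,-17.8)"
```

```text
t 9.1 tcp [0.4354 0.2902 0.1035] jig [-139.7  282.8] F [ 0.2  0.2 -0.6] w 0.0599
 turn [ 3.000e-02  3.779e+01 -8.000e-02]  shift(start axes) [ -4.82   1.36 -30.67]  shift(after turn) [ 14.98   1.35 -27.19]
```

>>> jog_arm(deltas=[{"tx": 0,"ty": 0,"tz": 0,"rx": 0,"ry": 9.4,"rz": 0,"claw": 0.4},{"tx": 0,"ty": 0,"tz": 0,"rx": 0,"ry": 9.4,"rz": 0,"claw": 0.4},{"tx": 0,"ty": 0,"tz": 0,"rx": 0,"ry": 9.5,"rz": 0,"claw": 0.4},{"tx": 0,"ty": 0,"tz": 0,"rx": 0,"ry": 9.5,"rz": 0,"claw": 0.4},{"tx": 2.5,"ty": 0,"tz": -4.5,"rx": 0,"ry": 0,"rz": 0,"claw": 0.4},{"tx": 2.5,"ty": 0,"tz": -4.5,"rx": 0,"ry": 0,"rz": 0,"claw": 0.4},{"tx": 2.5,"ty": 0,"tz": -4.6,"rx": 0,"ry": 0,"rz": 0,"claw": 0.4},{"tx": 2.5,"ty": 0,"tz": -4.6,"rx": 0,"ry": 0,"rz": 0,"claw": 0.4},{"tx": 2.5,"ty": 0,"tz": -4.5,"rx": 0,"ry": 0,"rz": 0,"claw": 0.4},{"tx": 2.5,"ty": 0.5,"tz": -4.5,"rx": 0,"ry": 0,"rz": 0,"claw": 0.4}], squeeze=20)

```text
time_s: 10.35
ee_pos: [0.4959, -0.0161, 0.0984]
eef_rot: [0.699, -0.698, 0.109, -0.11]
ft_force: [1.0, -0.2, -1.2]
grip_width: 0.0595
```

>>> jog_arm(deltas=[{"tx": 0,"ty": 0,"tz": 0,"rx": 0,"ry": 0,"rz": 0,"claw": 0.4},{"tx": 0,"ty": 1,"tz": 0,"rx": 0,"ry": 0,"rz": 0,"claw": 0.4},{"tx": 0,"ty": 1,"tz": 0,"rx": 0,"ry": 0,"rz": 0,"claw": 0.4},{"tx": 0,"ty": 1,"tz": 0,"rx": 0,"ry": 0,"rz": 0,"claw": 0.4},{"tx": 0,"ty": 0.5,"tz": 0,"rx": 0,"ry": 0,"rz": 0,"claw": 0.4},{"tx": 0,"ty": 0,"tz": 0,"rx": 0,"ry": 0,"rz": 0,"claw": 0.4},{"tx": 0,"ty": 0,"tz": 0,"rx": 0,"ry": 0,"rz": 0,"claw": 0.4},{"tx": 0,"ty": 0,"tz": 0,"rx": 0,"ry": 0,"rz": 0,"claw": 0.4},{"tx": 0,"ty": 0,"tz": 0,"rx": 0,"ry": 0,"rz": 0,"claw": 0.4},{"tx": 0,"ty": 0,"tz": 0,"rx": 0,"ry": 0,"rz": 0,"claw": 0.4}], squeeze=20)

```text
time_s: 11.6
ee_pos: [0.4955, -0.0145, 0.063]
eef_rot: [0.699, -0.699, 0.109, -0.11]
ft_force: [0.7, -0.3, -0.8]
grip_width: 0.0594
```

```bash
python3 -c "
from h import *;from rig import r
plan(r,(.4949,-.0145),.0481,-17.8)"
```

```text
t 11.6 tcp [ 0.4955 -0.0145  0.063 ] jig [-18.7  -3.3] F [ 0.7 -0.3 -0.8] w 0.0594
 turn [-0.01 -0.03  0.01]  shift(start axes) [-0.06  1.49 -0.02]  shift(after turn) [-0.06  1.49 -0.02]
```

>>> jog_arm(deltas=[{"tx": 0,"ty": 0.9,"tz": 0,"rx": 0,"ry": 0,"rz": 0,"claw": 0.4},{"tx": 0,"ty": 0.4,"tz": 0,"rx": 0,"ry": 0,"rz": 0,"claw": 0.4},{"tx": 0,"ty": 0.2,"tz": 0,"rx": 0,"ry": 0,"rz": 0,"claw": 0.4},{"tx": 0,"ty": 0,"tz": 0,"rx": 0,"ry": 0,"rz": 0,"claw": 0.4},{"tx": 0,"ty": 0,"tz": 0,"rx": 0,"ry": 0,"rz": 0,"claw": 0.8},{"tx": 0,"ty": 0,"tz": 0,"rx": 0,"ry": 0,"rz": 0,"claw": 1},{"tx": 0,"ty": 0,"tz": 0,"rx": 0,"ry": 0,"rz": 0,"claw": 1},{"tx": 0,"ty": 0.7,"tz": 0,"rx": 0,"ry": 0,"rz": 0,"claw": 1},{"tx": 0,"ty": 0.7,"tz": 0,"rx": 0,"ry": 0,"rz": 0,"claw": 1},{"tx": 0,"ty": 0.7,"tz": 0,"rx": 0,"ry": 0,"rz": 0,"claw": 1}], squeeze=20)

```text
time_s: 12.85
ee_pos: [0.4953, -0.0145, 0.0261]
eef_rot: [-0.699, 0.699, -0.11, 0.109]
ft_force: [0.1, -0.2, 1.4]
grip_width: 0.0853
```

```bash
python3 wshot.py w5; python3 -c "
from h import *;from rig import r
plan(r,(.4949,-.0145),.027,-17.8)"
```

```text
[323.80627254 282.33030904]
t 12.9 tcp [ 0.4949 -0.0144  0.0254] jig [-19.4  -3.4] F [-0.6  0.  -1.5] w 0.0856
 turn [ 0.02 -0.01 -0.07]  shift(start axes) [ 0.   -0.16 -0.01]  shift(after turn) [ 0.   -0.16 -0.01]
```

View pics/w5.png

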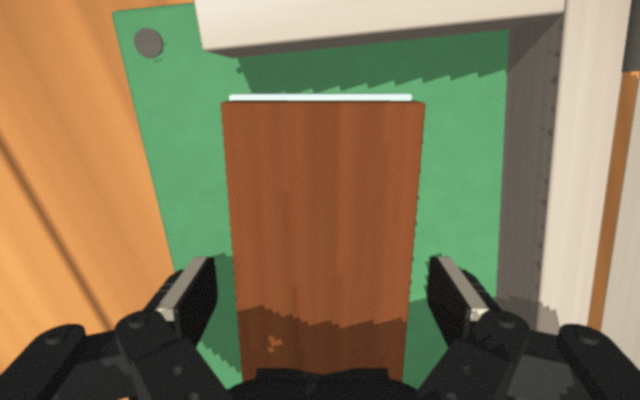

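The board sits squarely on the wing, which peeks out about 3–4 mm at the +y end (row 97). I'll grip the whole pile gently, turn it square to the jig and bring it near the end stop.

>>> jog_arm(deltas=[{"tx": 0,"ty": 0,"tz": 0,"rx": 0,"ry": 0,"rz": 0,"claw": 0.8},{"tx": 0,"ty": 0,"tz": 0,"rx": 0,"ry": 0,"rz": 0,"claw": 0.65},{"tx": 0,"ty": 0,"tz": 0,"rx": 0,"ry": 0,"rz": 0,"claw": 0.4},{"tx": 0,"ty": 0,"tz": 0,"rx": 0,"ry": 0,"rz": 0,"claw": 0.4},{"tx": 0,"ty": 0,"tz": 0,"rx": 0,"ry": 0,"rz": 0,"claw": 0.4},{"tx": 0,"ty": 0,"tz": 0,"rx": 0,"ry": -3,"rz": 0,"claw": 0.4},{"tx": 0,"ty": 0,"tz": 0,"rx": 0,"ry": -3,"rz": 0,"claw": 0.4},{"tx": 0.4,"ty": 0,"tz": 0.3,"rx": 0,"ry": 0,"rz": 0,"claw": 0.4},{"tx": 0.3,"ty": 0,"tz": 0.3,"rx": 0,"ry": 0,"rz": 0,"claw": 0.4},{"tx": 0,"ty": 0,"tz": 0,"rx": 0,"ry": 0,"rz": 0,"claw": 0.4}], squeeze=20)

```text
time_s: 14.15
ee_pos: [0.5041, -0.0096, 0.0269]
eef_rot: [0.703, -0.703, 0.073, -0.073]
ft_force: [0.0, -0.7, -1.6]
grip_width: 0.0598
```

```bash
python3 wshot.py w6; python3 -c "
from h import *;from rig import r
plan(r,J2W((-12,10)),.027,-11.75)
im=cv2.imread('pics/w6.png');cv2.imwrite('pics/w6c.png',cv2.resize(im[0:150,190:460],None,fx=2.9,fy=2.9,interpolation=cv2.INTER_CUBIC))"
```

```text
[323.7828701 282.5100861]
t 14.2 tcp [ 0.5039 -0.0097  0.0269] jig [-11.5   3.1] F [ 1.2  0.4 -1.2] w 0.0595
 turn [-0.02 -0.08  0.02]  shift(start axes) [-0.05 -0.01  0.69]  shift(after turn) [-0.05 -0.01  0.69]
```

View pics/w6c.png

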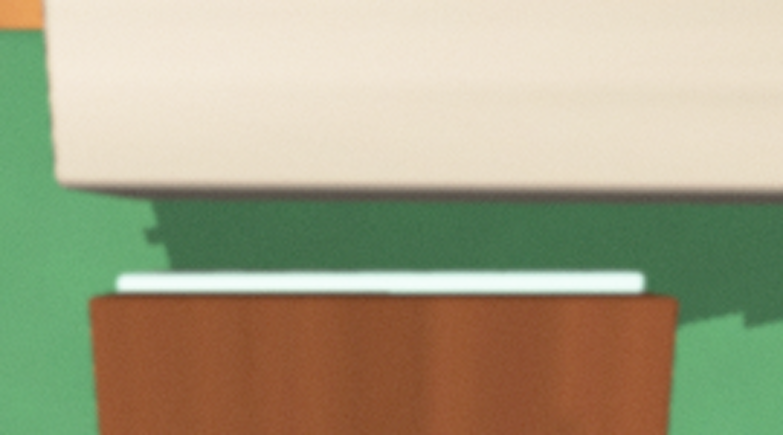

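```bash
python3 -c "
from h import *
for n,p,z in [('wallL',(70,187),.044),('wallR',(775,193),.044),('boardL',(92,297),.044),('boardR',(678,297),.044),('wingL',(118,272),.030),('wingR',(643,272),.030)]:
  print(n,W2J(ray('wrist',(190+p[0]/2.9,p[1]/2.9),z)).round(1))"
```

```text
wallL [-42.3  83.3]
wallR [26.2 82.6]
boardL [-41.1  72.9]
boardR [17.6 72.8]
wingL [-41.7  74.9]
wingR [17.3 74.8]
```

The wing leads the board by about 2 mm and is 8 mm from the stop. The wall reads about 0.5° off my fitted yaw, so I'll use −12.2°. I'll slide the pile 6 mm, release it and lift.

>>> jog_arm(deltas=[{"tx": 0,"ty": 0,"tz": 0.2,"rx": 0,"ry": 0.4,"rz": 0,"claw": 0.4},{"tx": 0,"ty": 0,"tz": 0.2,"rx": 0,"ry": 0,"rz": 0,"claw": 0.4},{"tx": 0,"ty": 0,"tz": 0.2,"rx": 0,"ry": 0,"rz": 0,"claw": 0.4},{"tx": 0,"ty": 0,"tz": 0,"rx": 0,"ry": 0,"rz": 0,"claw": 0.4},{"tx": 0,"ty": 0,"tz": 0,"rx": 0,"ry": 0,"rz": 0,"claw": 0.8},{"tx": 0,"ty": 0,"tz": 0,"rx": 0,"ry": 0,"rz": 0,"claw": 1},{"tx": 0,"ty": 0,"tz": 0,"rx": 0,"ry": 0,"rz": 0,"claw": 1},{"tx": 0,"ty": -2,"tz": 0,"rx": 0,"ry": 0,"rz": 0,"claw": 1},{"tx": 0,"ty": -4,"tz": 0,"rx": 0,"ry": 0,"rz": 0,"claw": 0.6},{"tx": 0,"ty": 0,"tz": 0,"rx": 0,"ry": 0,"rz": 0,"claw": 0.3}], squeeze=20)

```text
time_s: 15.45
ee_pos: [0.5064, -0.0041, 0.0892]
eef_rot: [0.703, -0.703, 0.074, -0.077]
ft_force: [-0.2, 0.3, 0.1]
grip_width: 0.0517
```

```bash
python3 -c "
from h import *;from rig import r
print(np.round(r.get_obs()['q'],2))
a=load();a[2]=np.radians(-12.2);json.dump(a,open('jig.json','w'))
plan(r,J2W((-12,-90)),.033,-12.2);plan(r,J2W((-12,9.5)),.087,-12.2)"
```

```text
[ 0.12  0.38 -0.29  2.1   0.17  0.68 -0.49]
t 15.45 tcp [ 0.5064 -0.0041  0.0892] jig [-10.3   9. ] F [-0.2  0.3  0.1] w 0.0517
 turn [-0.06 -0.04  0.24]  shift(start axes) [-0.18  5.61 -9.9 ]  shift(after turn) [-0.17  5.62 -9.9 ]
t 15.45 tcp [ 0.5064 -0.0041  0.0892] jig [-10.3   9. ] F [-0.2  0.3  0.1] w 0.0517
 turn [-0.06 -0.04  0.24]  shift(start axes) [-0.17  0.22  0.05]  shift(after turn) [-0.17  0.22  0.05]
```

>>> jog_arm(deltas=[{"tx": -0.2,"ty": 0,"tz": -3,"rx": 0,"ry": 0,"rz": 0,"claw": 0.3},{"tx": 0,"ty": 0,"tz": -4,"rx": 0,"ry": 0,"rz": 0,"claw": 0.3},{"tx": 0,"ty": 0,"tz": -3,"rx": 0,"ry": 0,"rz": 0,"claw": 0.3},{"tx": 0,"ty": 2,"tz": 0,"rx": 0,"ry": 0,"rz": 0,"claw": 0.3},{"tx": 0,"ty": 2,"tz": 0,"rx": 0,"ry": 0,"rz": 0,"claw": 0.3},{"tx": 0,"ty": 1.4,"tz": 0,"rx": 0,"ry": 0,"rz": 0,"claw": 0.3},{"tx": 0,"ty": 0,"tz": 0,"rx": 0,"ry": 0,"rz": 0,"claw": 0.3},{"tx": 0,"ty": 0,"tz": 0.5,"rx": 0,"ry": 0,"rz": 0,"claw": 0.3},{"tx": 0,"ty": 0,"tz": 0.5,"rx": 0,"ry": 0,"rz": 0,"claw": 0.3},{"tx": 0,"ty": 0,"tz": 0.3,"rx": 0,"ry": 0,"rz": 0,"claw": 0.3}], squeeze=20)

```text
time_s: 16.7
ee_pos: [0.4848, -0.0882, 0.0333]
eef_rot: [0.703, -0.703, 0.075, -0.075]
ft_force: [-0.1, -0.3, -0.7]
grip_width: 0.0256
```

```bash
python3 -c "
from h import *;from rig import r
plan(r,J2W((-12,-68.2)),.033,-12.2)"
```

```text
t 16.7 tcp [ 0.4848 -0.0882  0.0333] jig [-13.6 -77.7] F [-0.1 -0.3 -0.7] w 0.0256
 turn [-0.01  0.01  0.05]  shift(start axes) [0.16 0.03 0.95]  shift(after turn) [0.16 0.03 0.95]
```

>>> jog_arm(deltas=[{"tx": 0,"ty": 0,"tz": 0.1,"rx": 0,"ry": 0,"rz": 0,"claw": 0.3},{"tx": 0,"ty": 0,"tz": 0.1,"rx": 0,"ry": 0,"rz": 0,"claw": 0.3},{"tx": 0,"ty": 0,"tz": 0.1,"rx": 0,"ry": 0,"rz": 0,"claw": 0.3},{"tx": 0,"ty": 0,"tz": 0.1,"rx": 0,"ry": 0,"rz": 0,"claw": 0.3},{"tx": 0,"ty": 0,"tz": 0.1,"rx": 0,"ry": 0,"rz": 0,"claw": 0.3},{"tx": 0,"ty": 0,"tz": 0.1,"rx": 0,"ry": 0,"rz": 0,"claw": 0.3},{"tx": 0,"ty": 0,"tz": 0.1,"rx": 0,"ry": 0,"rz": 0,"claw": 0.3},{"tx": 0,"ty": 0,"tz": 0,"rx": 0,"ry": 0,"rz": 0,"claw": 0.3},{"tx": 0,"ty": 0,"tz": 0,"rx": 0,"ry": 0,"rz": 0,"claw": 0.3},{"tx": 0,"ty": 0,"tz": 0,"rx": 0,"ry": 0,"rz": 0,"claw": 0.3}], squeeze=20)

```text
time_s: 17.95
ee_pos: [0.4859, -0.0818, 0.0328]
eef_rot: [0.703, -0.703, 0.075, -0.075]
ft_force: [-0.4, -0.2, 0.4]
grip_width: 0.0254
```

```bash
cat > st.py <<'E'
from h import *
from rig import r
import sys
f=[]
for _ in range(4):
    r.snapshot('wrist');f.append(r.get_obs()['ft_force'])
o=r.get_obs();c,s=np.cos(load()[2]),np.sin(load()[2]);F=np.mean(f,0)
print('t',round(o['time_s'],2),'jig',W2J(o['ee_pos']).round(1),'z',round(o['ee_pos'][2],4),'Fjig',np.round([c*F[0]+s*F[1],-s*F[0]+c*F[1],F[2]],1))
E
python3 st.py; python3 wshot.py w7
```

```text
t 18.15 jig [-13.9 -71.3] z 0.0328 Fjig [ 0.3 -0.   0.4]
[323.78444635 282.49955412]
```

View pics/w7.png

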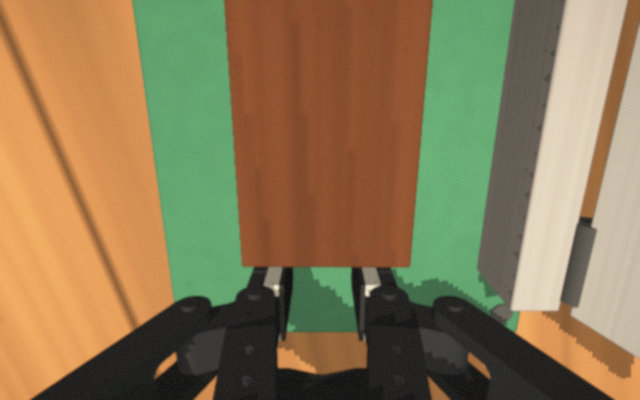

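The fingertips have just reached the board's −y end (row 267), with the pile parallel to the fence. I'll keep pushing gently and watch the force.

>>> jog_arm(deltas=[{"tx": 0,"ty": 0,"tz": 0.1,"rx": 0,"ry": 0,"rz": 0,"claw": 0.3},{"tx": 0,"ty": 0,"tz": 0,"rx": 0,"ry": 0,"rz": 0,"claw": 0.3},{"tx": 0,"ty": 0,"tz": 0.1,"rx": 0,"ry": 0,"rz": 0,"claw": 0.3},{"tx": 0,"ty": 0,"tz": 0,"rx": 0,"ry": 0,"rz": 0,"claw": 0.3},{"tx": 0,"ty": 0,"tz": 0.1,"rx": 0,"ry": 0,"rz": 0,"claw": 0.3},{"tx": 0,"ty": 0,"tz": 0,"rx": 0,"ry": 0,"rz": 0,"claw": 0.3},{"tx": 0,"ty": 0,"tz": 0,"rx": 0,"ry": 0,"rz": 0,"claw": 0.3},{"tx": 0,"ty": 0,"tz": 0,"rx": 0,"ry": 0,"rz": 0,"claw": 0.3},{"tx": 0,"ty": 0,"tz": 0,"rx": 0,"ry": 0,"rz": 0,"claw": 0.3},{"tx": 0,"ty": 0,"tz": 0,"rx": 0,"ry": 0,"rz": 0,"claw": 0.3}], squeeze=20)

```text
time_s: 19.45
ee_pos: [0.4866, -0.0789, 0.0328]
eef_rot: [0.703, -0.703, 0.075, -0.075]
ft_force: [-0.4, -0.9, -0.7]
grip_width: 0.0256
```

```bash
python3 st.py; python3 - <<'E'
from h import *
print('board -y end',W2J(ray('wrist',(330,267),.044)))
print('fence inner top',[W2J(ray('wrist',p,.044)).round(1).tolist() for p in((511,305),(562,5))],'board sides',[W2J(ray('wrist',p,.044)).round(1).tolist() for p in((411,262),(430,20),(241,262),(227,20))])
E
python3 wshot.py w8
```

```text
t 19.65 jig [-13.9 -68.3] z 0.0328 Fjig [-0.3  0.2 -0.3]
board -y end [-11.76598384 -58.35357869]
fence inner top [[54.4, -73.9], [53.7, 24.8]] board sides [[16.6, -56.4], [16.5, 20.9], [-43.0, -56.4], [-41.8, 21.0]]
[323.78447488 282.4995456 ]
```

>>> jog_arm(deltas=[{"tx": 0,"ty": 0,"tz": 0,"rx": 0,"ry": 0,"rz": 0,"claw": 0.3},{"tx": 0,"ty": 0,"tz": 0,"rx": 0,"ry": 0,"rz": 0,"claw": 0.3},{"tx": 0,"ty": 0,"tz": 0,"rx": 0,"ry": 0,"rz": 0,"claw": 0.3},{"tx": 0,"ty": 0,"tz": 0,"rx": 0,"ry": 0,"rz": 0,"claw": 0.3},{"tx": 0,"ty": 0,"tz": 0.05,"rx": 0,"ry": 0,"rz": 0,"claw": 0.3},{"tx": 0,"ty": 0,"tz": 0.05,"rx": 0,"ry": 0,"rz": 0,"claw": 0.3},{"tx": 0,"ty": 0,"tz": 0.05,"rx": 0,"ry": 0,"rz": 0,"claw": 0.3},{"tx": 0,"ty": 0,"tz": 0.05,"rx": 0,"ry": 0,"rz": 0,"claw": 0.3},{"tx": 0,"ty": 0,"tz": 0.05,"rx": 0,"ry": 0,"rz": 0,"claw": 0.3},{"tx": 0,"ty": 0,"tz": 0.05,"rx": 0,"ry": 0,"rz": 0,"claw": 0.3}], squeeze=20)

```text
time_s: 20.95
ee_pos: [0.4866, -0.0787, 0.0329]
eef_rot: [-0.702, 0.704, -0.076, 0.076]
ft_force: [-1.8, -19.8, 3.3]
grip_width: 0.0257
```

```bash
python3 st.py;python3 wshot.py w9; python3 - <<'E'
from h import *
# board -y edge row (brown -> green) near column 320, and column edges, in w7,w8,w9
for n in('w7','w8','w9'):
    im=cv2.imread(f'pics/{n}.png').astype(int);c=im[200:330,310:330].mean(1);d=c[:,1]-c[:,2]
    i=np.argmax(d>0);print(n,200+i, d[i-1:i+2].round(0))
E
```

```text
t 21.15 jig [-14.  -68.1] z 0.0328 Fjig [  1.2 -18.3   3. ]
[323.78481225 282.49943503]
w7 267 [-14.  29.  56.]
w8 270 [-16.  25.  52.]
w9 271 [-2. 37. 56.]
```

The pile met the stop (−18 N at 3 mm of excess command, about 6 N/mm). I'll back off, lift and turn the jaws 90° for the push towards the fence.

>>> jog_arm(deltas=[{"tx": 0,"ty": 0,"tz": -1,"rx": 0,"ry": 0,"rz": 0,"claw": 0.3},{"tx": 0,"ty": -3,"tz": -0.5,"rx": 0,"ry": 0,"rz": 0,"claw": 0.3},{"tx": 0,"ty": -3,"tz": 0,"rx": 0,"ry": -10,"rz": 0,"claw": 0.3},{"tx": 0,"ty": 0,"tz": 0,"rx": 0,"ry": -10,"rz": 0,"claw": 0.3},{"tx": 0,"ty": 0,"tz": 0,"rx": 0,"ry": -10,"rz": 0,"claw": 0.3},{"tx": 0,"ty": 0,"tz": 0,"rx": 0,"ry": -10,"rz": 0,"claw": 1},{"tx": 0,"ty": 0,"tz": 0,"rx": 0,"ry": -10,"rz": 0,"claw": 1},{"tx": 0,"ty": 0,"tz": 0,"rx": 0,"ry": -10,"rz": 0,"claw": 1},{"tx": 0,"ty": 0,"tz": 0,"rx": 0,"ry": -10,"rz": 0,"claw": 1},{"tx": 0,"ty": 0,"tz": 0,"rx": 0,"ry": -10,"rz": 0,"claw": 1}], squeeze=20)

```text
time_s: 22.45
ee_pos: [0.484, -0.0907, 0.0929]
eef_rot: [0.586, -0.586, -0.396, 0.396]
ft_force: [-0.3, 0.3, -0.2]
grip_width: 0.0856
```

```bash
python3 -c "
from h import *;from rig import r
plan(r,J2W((-72,8)),.019,77.8);print(r.get_obs()['q'])"
```

```text
t 22.45 tcp [ 0.484  -0.0907  0.0929] jig [-13.9 -80.3] F [-0.3  0.3 -0.2] w 0.0856
 turn [ 0.   -9.68  0.02]  shift(start axes) [7.73 7.39 7.21]  shift(after turn) [8.83 7.39 5.81]
[ 0.55317651  0.40093203 -0.58949014  2.11208978  0.33524896  0.71887361
  0.93377568]
```

>>> jog_arm(deltas=[{"tx": 0,"ty": 0,"tz": 0,"rx": 0,"ry": -9.7,"rz": 0,"claw": 1},{"tx": 2.2,"ty": 0,"tz": 2,"rx": 0,"ry": 0,"rz": 0,"claw": 1},{"tx": 2.2,"ty": 0,"tz": 2,"rx": 0,"ry": 0,"rz": 0,"claw": 1},{"tx": 2.2,"ty": 0,"tz": 1.8,"rx": 0,"ry": 0,"rz": 0,"claw": 1},{"tx": 2.2,"ty": 0,"tz": 0,"rx": 0,"ry": 0,"rz": 0,"claw": 1},{"tx": 0,"ty": 2.5,"tz": 0,"rx": 0,"ry": 0,"rz": 0,"claw": 1},{"tx": 0,"ty": 2.5,"tz": 0,"rx": 0,"ry": 0,"rz": 0,"claw": 1},{"tx": 0,"ty": 1.6,"tz": 0,"rx": 0,"ry": 0,"rz": 0,"claw": 1},{"tx": 0,"ty": 0.7,"tz": 0,"rx": 0,"ry": 0,"rz": 0,"claw": 1},{"tx": 0,"ty": 0,"tz": 0,"rx": 0,"ry": 0,"rz": 0,"claw": 1}], squeeze=20)

```text
time_s: 23.7
ee_pos: [0.4464, 0.0079, 0.0198]
eef_rot: [0.552, -0.551, -0.442, 0.443]
ft_force: [0.7, -0.2, -0.3]
grip_width: 0.0855
```

```bash
python3 wshot.py w10;python3 -c "
from h import *;from rig import r
plan(r,J2W((-16,8)),.019,77.8)"
```

```text
[321.5136805  284.08165181]
t 23.75 tcp [0.4467 0.0078 0.0202] jig [-71.2   8.1] F [-1.  -0.2  0.3] w 0.0853
 turn [ 0.02 -0.32  0.01]  shift(start axes) [ 0.02  0.12 -5.52]  shift(after turn) [-0.01  0.12 -5.52]
```

>>> jog_arm(deltas=[{"tx": 0,"ty": 0,"tz": -0.7,"rx": 0,"ry": -0.2,"rz": 0,"claw": 1},{"tx": 0,"ty": 0.1,"tz": -0.6,"rx": 0,"ry": 0,"rz": 0,"claw": 1},{"tx": 0,"ty": 0,"tz": -0.4,"rx": 0,"ry": 0,"rz": 0,"claw": 1},{"tx": 0,"ty": 0,"tz": -0.4,"rx": 0,"ry": 0,"rz": 0,"claw": 1},{"tx": 0,"ty": 0,"tz": -0.5,"rx": 0,"ry": 0,"rz": 0,"claw": 1},{"tx": 0,"ty": 0,"tz": -0.5,"rx": 0,"ry": 0,"rz": 0,"claw": 1},{"tx": 0,"ty": 0,"tz": -0.5,"rx": 0,"ry": 0,"rz": 0,"claw": 1},{"tx": 0,"ty": 0,"tz": -0.5,"rx": 0,"ry": 0,"rz": 0,"claw": 1},{"tx": 0,"ty": 0,"tz": -0.4,"rx": 0,"ry": 0,"rz": 0,"claw": 1},{"tx": 0,"ty": 0,"tz": -0.3,"rx": 0,"ry": 0,"rz": 0,"claw": 1}], squeeze=20)

```text
time_s: 25.0
ee_pos: [0.4935, -0.0025, 0.0188]
eef_rot: [0.551, -0.551, -0.443, 0.443]
ft_force: [-2.2, 0.0, 0.1]
grip_width: 0.0856
```

```bash
python3 st.py;python3 wshot.py w11
```

```text
t 25.2 jig [-23.3   7.9] z 0.0189 Fjig [0.2 0.4 0.2]
[321.50729685 284.08160173]
```

View pics/w11.png

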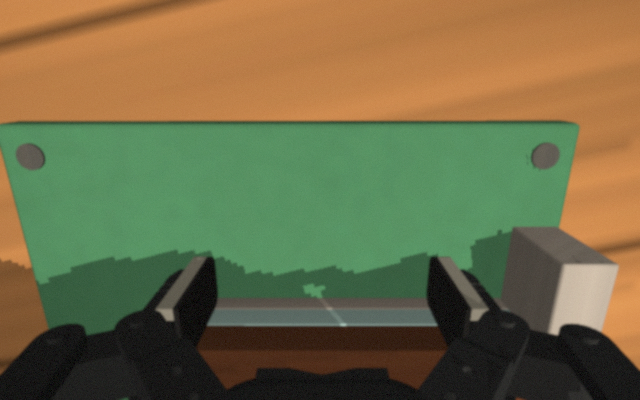

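The −x faces of plate, wing and board are stacked cleanly (rows 300, 315, 325) in front of both fingers, with the end stop at right. Friction is about 2 N. I'll take the last few mm slowly.

>>> jog_arm(deltas=[{"tx": 0,"ty": 0,"tz": -0.1,"rx": 0,"ry": 0,"rz": 0,"claw": 1},{"tx": 0,"ty": 0,"tz": -0.1,"rx": 0,"ry": 0,"rz": 0,"claw": 1},{"tx": 0,"ty": 0,"tz": -0.1,"rx": 0,"ry": 0,"rz": 0,"claw": 1},{"tx": 0,"ty": 0,"tz": -0.1,"rx": 0,"ry": 0,"rz": 0,"claw": 1},{"tx": 0,"ty": 0,"tz": -0.05,"rx": 0,"ry": 0,"rz": 0,"claw": 1},{"tx": 0,"ty": 0,"tz": -0.05,"rx": 0,"ry": 0,"rz": 0,"claw": 1},{"tx": 0,"ty": 0,"tz": -0.05,"rx": 0,"ry": 0,"rz": 0,"claw": 1},{"tx": 0,"ty": 0,"tz": -0.05,"rx": 0,"ry": 0,"rz": 0,"claw": 1},{"tx": 0,"ty": 0,"tz": -0.05,"rx": 0,"ry": 0,"rz": 0,"claw": 1},{"tx": 0,"ty": 0,"tz": -0.05,"rx": 0,"ry": 0,"rz": 0,"claw": 1}], squeeze=20)

```text
time_s: 26.5
ee_pos: [0.5002, -0.004, 0.0188]
eef_rot: [0.551, -0.551, -0.443, 0.443]
ft_force: [-1.3, -0.1, -0.1]
grip_width: 0.0855
```

```bash
python3 st.py
```

```text
t 26.7 jig [-16.3   7.9] z 0.0189 Fjig [-0.5 -0.2  0.1]
```

>>> jog_arm(deltas=[{"tx": 0,"ty": 0,"tz": -0.03,"rx": 0,"ry": 0,"rz": 0,"claw": 1},{"tx": 0,"ty": 0,"tz": -0.03,"rx": 0,"ry": 0,"rz": 0,"claw": 1},{"tx": 0,"ty": 0,"tz": -0.03,"rx": 0,"ry": 0,"rz": 0,"claw": 1},{"tx": 0,"ty": 0,"tz": -0.03,"rx": 0,"ry": 0,"rz": 0,"claw": 1},{"tx": 0,"ty": 0,"tz": -0.03,"rx": 0,"ry": 0,"rz": 0,"claw": 1},{"tx": 0,"ty": 0,"tz": -0.03,"rx": 0,"ry": 0,"rz": 0,"claw": 1},{"tx": 0,"ty": 0,"tz": 0,"rx": 0,"ry": 0,"rz": 0,"claw": 1},{"tx": 0,"ty": 0,"tz": 0,"rx": 0,"ry": 0,"rz": 0,"claw": 1},{"tx": 0,"ty": 0,"tz": 0,"rx": 0,"ry": 0,"rz": 0,"claw": 1},{"tx": 0,"ty": 0,"tz": 0,"rx": 0,"ry": 0,"rz": 0,"claw": 1}], squeeze=20)

```text
time_s: 27.95
ee_pos: [0.5014, -0.0043, 0.0187]
eef_rot: [0.551, -0.551, -0.443, 0.444]
ft_force: [-3.7, 0.4, 3.1]
grip_width: 0.0853
```

```bash
python3 st.py
```

```text
t 28.15 jig [-15.1   7.8] z 0.0187 Fjig [-5.3 -0.   2.3]
```

>>> jog_arm(deltas=[{"tx": 0,"ty": 0,"tz": -0.05,"rx": 0,"ry": 0,"rz": 0,"claw": 1},{"tx": 0,"ty": 0,"tz": -0.05,"rx": 0,"ry": 0,"rz": 0,"claw": 1},{"tx": 0,"ty": 0,"tz": 0,"rx": 0,"ry": 0,"rz": 0,"claw": 1},{"tx": 0,"ty": 0,"tz": 0,"rx": 0,"ry": 0,"rz": 0,"claw": 1},{"tx": 0,"ty": 0,"tz": 0,"rx": 0,"ry": 0,"rz": 0,"claw": 1},{"tx": 0,"ty": 0,"tz": 0,"rx": 0,"ry": 0,"rz": 0,"claw": 1},{"tx": 0,"ty": 0,"tz": 0,"rx": 0,"ry": 0,"rz": 0,"claw": 1},{"tx": 0,"ty": 0,"tz": 0,"rx": 0,"ry": 0,"rz": 0,"claw": 1},{"tx": 0,"ty": 0,"tz": 0,"rx": 0,"ry": 0,"rz": 0,"claw": 1},{"tx": 0,"ty": 0,"tz": 0,"rx": 0,"ry": 0,"rz": 0,"claw": 1}], squeeze=20)

```text
time_s: 29.4
ee_pos: [0.5014, -0.0043, 0.0185]
eef_rot: [0.551, -0.55, -0.443, 0.444]
ft_force: [-10.8, 3.6, 5.1]
grip_width: 0.0854
```

```bash
python3 st.py; python3 -c "
from rig import r
o=r.get_obs();print(o['ft_torque'],o['ft_force'])"
```

```text
t 29.6 jig [-15.1   7.8] z 0.0185 Fjig [-10.9   0.4   5.1]
[0.63111909 1.88883283 0.37770209] [-10.63658307   3.06484515   5.01253681]
```

>>> jog_arm(deltas=[{"tx": 0,"ty": 0,"tz": 0,"rx": 0,"ry": -0.2,"rz": 0,"claw": 1},{"tx": 0,"ty": 0,"tz": 0,"rx": 0,"ry": -0.2,"rz": 0,"claw": 1},{"tx": 0,"ty": 0,"tz": 0,"rx": 0,"ry": 0,"rz": 0,"claw": 1},{"tx": 0,"ty": 0,"tz": 0,"rx": 0,"ry": 0,"rz": 0,"claw": 1},{"tx": 0,"ty": 0,"tz": 0,"rx": 0,"ry": 0,"rz": 0,"claw": 1},{"tx": 0,"ty": 0,"tz": 0,"rx": 0,"ry": 0,"rz": 0,"claw": 1},{"tx": 0,"ty": 0,"tz": 0,"rx": 0,"ry": 0,"rz": 0,"claw": 1},{"tx": 0,"ty": 0,"tz": 0,"rx": 0,"ry": 0,"rz": 0,"claw": 1},{"tx": 0,"ty": 0,"tz": 0,"rx": 0,"ry": 0,"rz": 0,"claw": 1},{"tx": 0,"ty": 0,"tz": 0,"rx": 0,"ry": 0,"rz": 0,"claw": 1}], squeeze=20)

```text
time_s: 30.85
ee_pos: [0.5013, -0.0044, 0.0185]
eef_rot: [0.55, -0.549, -0.444, 0.446]
ft_force: [-10.8, 4.6, 5.0]
grip_width: 0.0855
```

```bash
python3 st.py; python3 -c "
from rig import r
from h import *
o=r.get_obs();print(o['ft_torque'],o['ft_force']);plan(r,J2W((-15,8)),.0187,77.8)"
```

```text
t 31.05 jig [-15.3   7.7] z 0.0185 Fjig [-11.5   1.    5.2]
[ 0.40729997  2.15344711 -0.5514666 ] [-10.53061852   3.353762     4.58851397]
t 31.05 tcp [ 0.5013 -0.0044  0.0185] jig [-15.3   7.7] F [-10.5   3.4   4.6] w 0.0856
 turn [-0.16  0.26 -0.04]  shift(start axes) [ 0.03 -0.02 -0.03]  shift(after turn) [ 0.03 -0.02 -0.03]
```

The torque changed sign within 0.4°, so both fingers are pressing and the pile is square on the fence. I'll back off, then give a final light touch at the −y end.

>>> jog_arm(deltas=[{"tx": 0,"ty": 0,"tz": 0.1,"rx": 0,"ry": 0.2,"rz": 0,"claw": 1},{"tx": 0,"ty": 0,"tz": 1,"rx": 0,"ry": 0,"rz": 0,"claw": 1},{"tx": 0,"ty": -3,"tz": 0.2,"rx": 0,"ry": 0,"rz": 0,"claw": 1},{"tx": 0,"ty": -3.5,"tz": 0,"rx": 0,"ry": 0,"rz": 0,"claw": 1},{"tx": -2.5,"ty": -0.5,"tz": -1.2,"rx": 0,"ry": 0,"rz": 0,"claw": 0.5},{"tx": -3,"ty": 0,"tz": -1.4,"rx": 0,"ry": 0,"rz": 0,"claw": 0},{"tx": -3,"ty": 0,"tz": -1.4,"rx": 0,"ry": 0,"rz": 0,"claw": 0},{"tx": -2,"ty": 0,"tz": -1.2,"rx": 0,"ry": 0,"rz": 0,"claw": 0},{"tx": 0,"ty": 0,"tz": 0,"rx": 0,"ry": 0,"rz": 0,"claw": 0},{"tx": 0,"ty": 0,"tz": 0,"rx": 0,"ry": 0,"rz": 0,"claw": 0}], squeeze=20)

```text
time_s: 32.3
ee_pos: [0.5188, -0.1148, 0.0889]
eef_rot: [0.55, -0.55, -0.445, 0.444]
ft_force: [-0.2, -0.8, 0.4]
grip_width: -0.0003
```

```bash
python3 -c "
from rig import r
from h import *
plan(r,J2W((25,-83)),.033,77.9)
s=r.snapshot('top');im=s['image'][:,:,::-1];cv2.imwrite('pics/top1.png',im)"
```

```text
t 32.3 tcp [ 0.5188 -0.1148  0.0889] jig [ 25.2 -96.5] F [-0.2 -0.8  0.4] w -0.0003
 turn [0.01 0.   0.01]  shift(start axes) [1.35 5.59 0.02]  shift(after turn) [1.35 5.59 0.02]
```

>>> jog_arm(deltas=[{"tx": 0,"ty": 2,"tz": 0,"rx": 0,"ry": 0,"rz": 0,"claw": 0},{"tx": 0,"ty": 2,"tz": 0,"rx": 0,"ry": 0,"rz": 0,"claw": 0},{"tx": 0,"ty": 1.5,"tz": 0,"rx": 0,"ry": 0,"rz": 0,"claw": 0},{"tx": 0.5,"ty": 0,"tz": 0,"rx": 0,"ry": 0,"rz": 0,"claw": 0},{"tx": 0.5,"ty": 0,"tz": 0,"rx": 0,"ry": 0,"rz": 0,"claw": 0},{"tx": 0.5,"ty": 0,"tz": 0,"rx": 0,"ry": 0,"rz": 0,"claw": 0},{"tx": 0.4,"ty": 0,"tz": 0,"rx": 0,"ry": 0,"rz": 0,"claw": 0},{"tx": 0.2,"ty": 0,"tz": 0,"rx": 0,"ry": 0,"rz": 0,"claw": 0},{"tx": 0.1,"ty": 0,"tz": 0,"rx": 0,"ry": 0,"rz": 0,"claw": 0},{"tx": 0.1,"ty": 0,"tz": 0,"rx": 0,"ry": 0,"rz": 0,"claw": 0}], squeeze=20)

```text
time_s: 33.6
ee_pos: [0.5238, -0.093, 0.0339]
eef_rot: [-0.55, 0.55, 0.444, -0.444]
ft_force: [1.2, 0.6, -0.8]
grip_width: -0.0001
```

```bash
python3 st.py
```

```text
t 33.8 jig [ 25.5 -74.2] z 0.0338 Fjig [ 0.  -0.2  0.3]
```

>>> jog_arm(deltas=[{"tx": 0.05,"ty": 0,"tz": 0,"rx": 0,"ry": 0,"rz": 0,"claw": 0},{"tx": 0.05,"ty": 0,"tz": 0,"rx": 0,"ry": 0,"rz": 0,"claw": 0},{"tx": 0.05,"ty": 0,"tz": 0,"rx": 0,"ry": 0,"rz": 0,"claw": 0},{"tx": 0.05,"ty": 0,"tz": 0,"rx": 0,"ry": 0,"rz": 0,"claw": 0},{"tx": 0.05,"ty": 0,"tz": 0,"rx": 0,"ry": 0,"rz": 0,"claw": 0},{"tx": 0.05,"ty": 0,"tz": 0,"rx": 0,"ry": 0,"rz": 0,"claw": 0},{"tx": 0,"ty": 0,"tz": 0,"rx": 0,"ry": 0,"rz": 0,"claw": 0},{"tx": 0,"ty": 0,"tz": 0,"rx": 0,"ry": 0,"rz": 0,"claw": 0},{"tx": 0,"ty": 0,"tz": 0,"rx": 0,"ry": 0,"rz": 0,"claw": 0},{"tx": 0,"ty": 0,"tz": 0,"rx": 0,"ry": 0,"rz": 0,"claw": 0}], squeeze=20)

```text
time_s: 35.05
ee_pos: [0.5244, -0.09, 0.0338]
eef_rot: [0.55, -0.55, -0.444, 0.444]
ft_force: [-0.2, -0.2, -0.0]
grip_width: -0.0002
```

```bash
python3 st.py
```

```text
t 35.25 jig [ 25.5 -71.2] z 0.0338 Fjig [-0.1 -0.5 -0. ]
```

>>> jog_arm(deltas=[{"tx": 0.05,"ty": 0,"tz": 0,"rx": 0,"ry": 0,"rz": 0,"claw": 0},{"tx": 0.05,"ty": 0,"tz": 0,"rx": 0,"ry": 0,"rz": 0,"claw": 0},{"tx": 0.05,"ty": 0,"tz": 0,"rx": 0,"ry": 0,"rz": 0,"claw": 0},{"tx": 0.05,"ty": 0,"tz": 0,"rx": 0,"ry": 0,"rz": 0,"claw": 0},{"tx": 0.03,"ty": 0,"tz": 0,"rx": 0,"ry": 0,"rz": 0,"claw": 0},{"tx": 0.03,"ty": 0,"tz": 0,"rx": 0,"ry": 0,"rz": 0,"claw": 0},{"tx": 0,"ty": 0,"tz": 0,"rx": 0,"ry": 0,"rz": 0,"claw": 0},{"tx": 0,"ty": 0,"tz": 0,"rx": 0,"ry": 0,"rz": 0,"claw": 0},{"tx": 0,"ty": 0,"tz": 0,"rx": 0,"ry": 0,"rz": 0,"claw": 0},{"tx": 0,"ty": 0,"tz": 0,"rx": 0,"ry": 0,"rz": 0,"claw": 0}], squeeze=20)

```text
time_s: 36.5
ee_pos: [0.5245, -0.0897, 0.0338]
eef_rot: [-0.55, 0.551, 0.443, -0.445]
ft_force: [-2.6, -12.6, 3.3]
grip_width: 0.0001
```

```bash
python3 st.py; python3 -c "
from rig import r
print(r.get_obs()['ft_torque'])"
```

```text
t 36.7 jig [ 25.5 -70.8] z 0.0338 Fjig [  0.4 -13.6   3.6]
[-2.66307109  0.5794514  -0.0076517 ]
```

The pile was already at the stop: contact at y −70.8 with −13.6 N and a small excess command. I'll back off, lift and inspect before closing the flap.

>>> jog_arm(deltas=[{"tx": -0.6,"ty": 0,"tz": 0,"rx": 0,"ry": 0,"rz": 0,"claw": 0},{"tx": -0.6,"ty": 0,"tz": 0,"rx": 0,"ry": 0,"rz": 0,"claw": 0},{"tx": 0,"ty": -3,"tz": 0,"rx": 0,"ry": 0,"rz": 0,"claw": 0},{"tx": 0,"ty": -4,"tz": 0,"rx": 0,"ry": 0,"rz": 0,"claw": 0},{"tx": 0,"ty": -3,"tz": 0,"rx": 0,"ry": 0,"rz": 0,"claw": 0},{"tx": 0,"ty": -2,"tz": 0,"rx": 0,"ry": 0,"rz": 0,"claw": 0},{"tx": 0,"ty": 0,"tz": 0,"rx": 0,"ry": 0,"rz": 0,"claw": 0},{"tx": 0,"ty": 0,"tz": 0,"rx": 0,"ry": 0,"rz": 0,"claw": 0},{"tx": 0,"ty": 0,"tz": 0,"rx": 0,"ry": 0,"rz": 0,"claw": 0},{"tx": 0,"ty": 0,"tz": 0,"rx": 0,"ry": 0,"rz": 0,"claw": 0}], squeeze=20)

```text
time_s: 37.95
ee_pos: [0.5222, -0.0991, 0.1532]
eef_rot: [0.55, -0.55, -0.444, 0.445]
ft_force: [-0.6, 0.2, -0.0]
grip_width: -0.0002
```

```bash
python3 wshot.py w12; python3 - <<'E'
from h import *
from rig import r
plan(r,J2W((165,-60)),.27,77.95)
s=r.snapshot('top')['image'][:,:,::-1];cv2.imwrite('pics/top2.png',s)
s2=r.snapshot('side')['image'][:,:,::-1]
w=cv2.imread('pics/w12.png')
a=cv2.resize(w,(800,500));a=a[120:420]
b=cv2.resize(s[135:245,280:380],(330,300),interpolation=cv2.INTER_CUBIC);c=cv2.resize(s2[155:245,265:405],(470,300),interpolation=cv2.INTER_CUBIC)
cv2.imwrite('pics/comp.png',np.vstack([a,np.hstack([b,c])]))
for p in((55,80,44),(55,-60,44),(-5,80,44),(-5,-60,44)):print(p,proj('wrist',J2W(p)).round(0))
E
```

```text
[321.50020361 284.08074003]
t 38.0 tcp [ 0.5223 -0.0991  0.1533] jig [ 25.3 -80.4] F [0.2 0.3 0.1] w 0.0001
 turn [-0.05 -0.06  0.02]  shift(start axes) [  2.02 -11.68 -13.96]  shift(after turn) [  2.01 -11.67 -13.97]
(55, 80, 44) [549. 239.]
(55, -60, 44) [351. 239.]
(-5, 80, 44) [566. 155.]
(-5, -60, 44) [353. 155.]
```

View pics/comp.png

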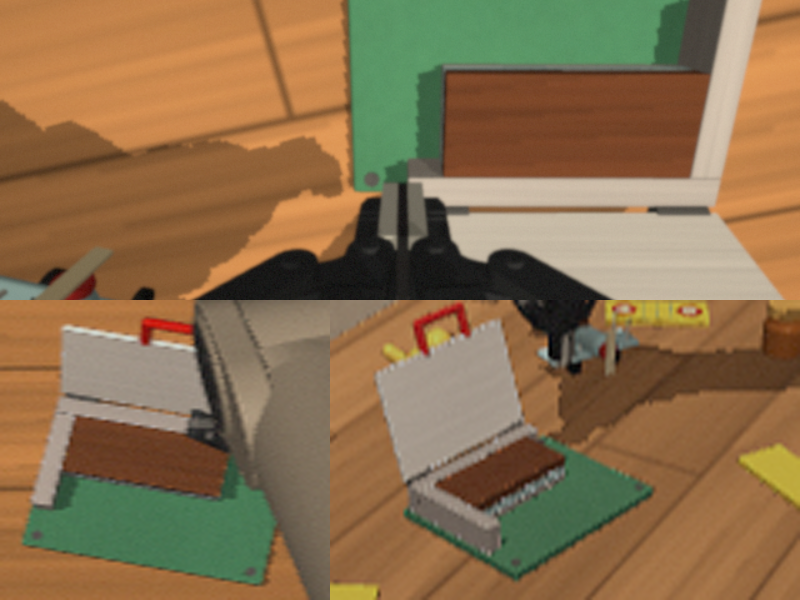

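Last picture (12 of 12): the board lies against the fence and the end stop with no visible gap, and the layers are flush. The side view confirms it, and the flap is still open. Next I'll go behind the flap near its −y edge, clear of the handle.

>>> jog_arm(deltas=[{"tx": 0,"ty": -4,"tz": 0,"rx": 0,"ry": 0,"rz": 0,"claw": 0},{"tx": 0,"ty": -4,"tz": 0,"rx": 0,"ry": 0,"rz": 0,"claw": 0},{"tx": 0,"ty": -3.7,"tz": 0,"rx": 0,"ry": 0,"rz": 0,"claw": 0},{"tx": 0.6,"ty": 0,"tz": -4.6,"rx": 0,"ry": 0,"rz": 0,"claw": 0},{"tx": 0.7,"ty": 0,"tz": -4.7,"rx": 0,"ry": 0,"rz": 0,"claw": 0},{"tx": 0.7,"ty": 0,"tz": -4.7,"rx": 0,"ry": 0,"rz": 0,"claw": 0},{"tx": 0,"ty": 0,"tz": 0,"rx": 0,"ry": 0,"rz": 0,"claw": 0},{"tx": 0,"ty": 3.6,"tz": 0,"rx": 0,"ry": 0,"rz": 0,"claw": 0},{"tx": 0,"ty": 3.6,"tz": 0,"rx": 0,"ry": 0,"rz": 0,"claw": 0},{"tx": 0,"ty": 3.6,"tz": 0,"rx": 0,"ry": 0,"rz": 0,"claw": 0}], squeeze=20)

```text
time_s: 39.35
ee_pos: [0.6628, -0.1091, 0.1619]
eef_rot: [-0.55, 0.55, 0.444, -0.444]
ft_force: [0.8, -0.1, 0.3]
grip_width: -0.0003
```

```bash
python3 -c "
from h import *;from rig import r
plan(r,J2W((26,-60)),.162,77.95)"
```

```text
t 39.35 tcp [ 0.6628 -0.1091  0.1619] jig [164.8 -60.6] F [ 0.8 -0.1  0.3] w -0.0003
 turn [-0.   -0.07 -0.01]  shift(start axes) [ 8.000e-02 -1.000e-02  1.388e+01]  shift(after turn) [ 9.000e-02 -1.000e-02  1.388e+01]
```

>>> jog_arm(deltas=[{"tx": 0,"ty": 0,"tz": 1.4,"rx": 0,"ry": 0,"rz": 0,"claw": 0},{"tx": 0,"ty": 0,"tz": 1.4,"rx": 0,"ry": 0,"rz": 0,"claw": 0},{"tx": 0,"ty": 0,"tz": 1.4,"rx": 0,"ry": 0,"rz": 0,"claw": 0},{"tx": 0,"ty": 0,"tz": 1.4,"rx": 0,"ry": 0,"rz": 0,"claw": 0},{"tx": 0,"ty": 0,"tz": 1.4,"rx": 0,"ry": 0,"rz": 0,"claw": 0},{"tx": 0,"ty": 0,"tz": 1.4,"rx": 0,"ry": 0,"rz": 0,"claw": 0},{"tx": 0,"ty": 0,"tz": 1.4,"rx": 0,"ry": 0,"rz": 0,"claw": 0},{"tx": 0,"ty": 0,"tz": 1.4,"rx": 0,"ry": 0,"rz": 0,"claw": 0},{"tx": 0,"ty": 0,"tz": 1.4,"rx": 0,"ry": 0,"rz": 0,"claw": 0},{"tx": 0,"ty": 0,"tz": 1.2,"rx": 0,"ry": 0,"rz": 0,"claw": 0}], squeeze=20)

```text
time_s: 40.6
ee_pos: [0.5276, -0.0797, 0.1628]
eef_rot: [0.55, -0.55, -0.444, 0.445]
ft_force: [3.1, -0.5, -0.7]
grip_width: 0.0
```

```bash
python3 st.py; python3 -c "
from h import *;from rig import r
s=r.snapshot('side')['image'][:,:,::-1];cv2.imwrite('pics/side3.png',s)
# red handle centroid in side view
h=cv2.cvtColor(s,cv2.COLOR_BGR2HSV);m=((h[...,1]>170)&(h[...,2]>80)&((h[...,0]<5)|(h[...,0]>175)));m[:,:230]=0;m[:,345:]=0;m[:130]=0;m[235:]=0
ys,xs=np.nonzero(m);print(len(xs),xs.mean(),ys.mean())
for th in(0,.2,.4,.6,.8,1,1.2,1.4,1.6,1.89):print(th,proj('side',J2W((75-143*np.cos(th)+3*np.sin(th),0,46+143*np.sin(th)+3*np.cos(th)))).round(0))
"
```

```text
t 40.8 jig [ 27.4 -60.6] z 0.1628 Fjig [0.1 0.3 0. ]
61 322.59016393442624 176.08196721311475
0 [337. 213.]
0.2 [337. 206.]
0.4 [335. 198.]
0.6 [332. 190.]
0.8 [328. 182.]
1 [323. 176.]
1.2 [317. 170.]
1.4 [311. 166.]
1.6 [306. 163.]
1.89 [298. 161.]
```

The handle tracker puts the flap at about 1.0 rad. I'll follow the arc down on the sheet.

>>> jog_arm(deltas=[{"tx": 0,"ty": 1.2,"tz": 0.3,"rx": 0,"ry": 0,"rz": 0,"claw": 0},{"tx": 0,"ty": 1.2,"tz": 0.3,"rx": 0,"ry": 0,"rz": 0,"claw": 0},{"tx": 0,"ty": 0.8,"tz": 0.7,"rx": 0,"ry": 0,"rz": 0,"claw": 0},{"tx": 0,"ty": 0.8,"tz": 0.7,"rx": 0,"ry": 0,"rz": 0,"claw": 0},{"tx": 0,"ty": 0.8,"tz": 0.6,"rx": 0,"ry": 0,"rz": 0,"claw": 0},{"tx": 0,"ty": 0.8,"tz": 0.5,"rx": 0,"ry": 0,"rz": 0,"claw": 0},{"tx": 0,"ty": 0.9,"tz": 0.4,"rx": 0,"ry": 0,"rz": 0,"claw": 0},{"tx": 0,"ty": 0.9,"tz": 0.3,"rx": 0,"ry": 0,"rz": 0,"claw": 0},{"tx": 0,"ty": 1,"tz": 0.2,"rx": 0,"ry": 0,"rz": 0,"claw": 0},{"tx": 0,"ty": 0.7,"tz": 0.1,"rx": 0,"ry": 0,"rz": 0,"claw": 0}], squeeze=20)

```text
time_s: 42.1
ee_pos: [0.4883, -0.0714, 0.0711]
eef_rot: [0.55, -0.55, -0.444, 0.445]
ft_force: [-0.6, -0.6, -0.4]
grip_width: 0.0004
```

```bash
cat > flap.py <<'E'
from h import *
from rig import r
s=r.snapshot('side')['image'][:,:,::-1]
h=cv2.cvtColor(s,cv2.COLOR_BGR2HSV);m=((h[...,1]>170)&(h[...,2]>80)&((h[...,0]<5)|(h[...,0]>175)));m[:,:230]=0;m[:,365:]=0;m[:130]=0;m[235:]=0
ys,xs=np.nonzero(m);print('handle',len(xs),xs.mean().round(1),ys.mean().round(1))
E
python3 st.py; python3 flap.py
```

```text
t 42.3 jig [-13.5 -60.5] z 0.0718 Fjig [-0.   0.2  0. ]
handle 78 336.0 212.2
```

>>> jog_arm(deltas=[{"tx": 0,"ty": 0.1,"tz": 0,"rx": 0,"ry": 0,"rz": 0,"claw": 0},{"tx": 0,"ty": 0.1,"tz": 0,"rx": 0,"ry": 0,"rz": 0,"claw": 0},{"tx": 0,"ty": 0.1,"tz": 0,"rx": 0,"ry": 0,"rz": 0,"claw": 0},{"tx": 0,"ty": 0.1,"tz": 0,"rx": 0,"ry": 0,"rz": 0,"claw": 0},{"tx": 0,"ty": 0.05,"tz": 0,"rx": 0,"ry": 0,"rz": 0,"claw": 0},{"tx": 0,"ty": 0,"tz": 0,"rx": 0,"ry": 0,"rz": 0,"claw": 0},{"tx": 0,"ty": 0,"tz": 0,"rx": 0,"ry": 0,"rz": 0,"claw": 0},{"tx": 0,"ty": 0,"tz": 0,"rx": 0,"ry": 0,"rz": 0,"claw": 0},{"tx": 0,"ty": 0,"tz": 0,"rx": 0,"ry": 0,"rz": 0,"claw": 0},{"tx": 0,"ty": 0,"tz": 0,"rx": 0,"ry": 0,"rz": 0,"claw": 0}], squeeze=20)

```text
time_s: 43.6
ee_pos: [0.4888, -0.0715, 0.0687]
eef_rot: [-0.55, 0.55, 0.444, -0.445]
ft_force: [-12.1, 0.2, 39.0]
grip_width: -0.0002
```

```bash
python3 st.py; python3 flap.py
```

```text
t 43.8 jig [-13.3 -60.6] z 0.0687 Fjig [-12.5  -2.2  39.9]
handle 76 335.8 212.9
```

A hard stop at tip height 51.7 mm (closed is 52 mm) with the force rising to 40 N: the flap is fully closed. I'll release and lift clear.

>>> jog_arm(deltas=[{"tx": 0,"ty": -0.3,"tz": 0,"rx": 0,"ry": 0,"rz": 0,"claw": 0},{"tx": 0,"ty": -1,"tz": 0,"rx": 0,"ry": 0,"rz": 0,"claw": 0},{"tx": 0,"ty": -3,"tz": 0,"rx": 0,"ry": 0,"rz": 0,"claw": 0},{"tx": 0,"ty": -4,"tz": 0,"rx": 0,"ry": 0,"rz": 0,"claw": 0},{"tx": 0,"ty": -4,"tz": 0,"rx": 0,"ry": 0,"rz": 0,"claw": 0},{"tx": -3,"ty": -2,"tz": 0,"rx": 0,"ry": 0,"rz": 0,"claw": 0},{"tx": -5,"ty": 0,"tz": 0,"rx": 0,"ry": 0,"rz": 0,"claw": 0},{"tx": -5,"ty": 0,"tz": 0,"rx": 0,"ry": 0,"rz": 0,"claw": 0},{"tx": -3,"ty": 0,"tz": 0,"rx": 0,"ry": 0,"rz": 0,"claw": 0},{"tx": 0,"ty": 0,"tz": 0,"rx": 0,"ry": 0,"rz": 0,"claw": 0}], squeeze=20)

```text
time_s: 45.1
ee_pos: [0.4541, -0.23, 0.2105]
eef_rot: [0.551, -0.551, -0.443, 0.443]
ft_force: [-0.6, 0.7, 0.9]
grip_width: 0.0002
```

```bash
python3 st.py; python3 flap.py; python3 - <<'E'
from h import *
from rig import r
# bystanders: changed pixels side view start vs now, away from the arm/jig
a=cv2.imread('pics/side0.png').astype(int);b=r.snapshot('side')['image'][:,:,::-1].astype(int)
for n,(x,y,w,h) in dict(duck_vise=(240,185,30,30),yellow=(228,235,55,25),rule=(185,285,50,40),driver=(310,275,50,60),purple=(400,170,45,30)).items():
    print(n,np.abs(a-b)[y:y+h,x:x+w].mean().round(1))
E
```

```text
t 45.3 jig [ -13.2 -219.5] z 0.2105 Fjig [0.3 0.5 0.5]
handle 97 335.5 200.8
duck_vise 1.7
yellow 1.6
rule 1.7
driver 1.7
purple 12.4
```

```bash
cat >> flap.py <<'E'
n,l,st,c=cv2.connectedComponentsWithStats(m.astype(np.uint8))
print([(st[i,4],c[i].round(1).tolist()) for i in range(1,n) if st[i,4]>4])
d=cv2.imread('pics/side3.png')
E
python3 flap.py; python3 - <<'E'
from h import *
from rig import r
a=r.snapshot('top')['image'][:,:,::-1];cv2.imwrite('pics/topf.png',a)
h=cv2.cvtColor(a,cv2.COLOR_BGR2HSV);m=((h[...,1]>170)&(h[...,2]>80)&((h[...,0]<5)|(h[...,0]>175))).astype(np.uint8);m[:130]=0;m[:,:270]=0;m[260:]=0;m[:,400:]=0
n,l,st,c=cv2.connectedComponentsWithStats(m);print([(st[i].tolist(),c[i].round(1).tolist()) for i in range(1,n) if st[i,4]>4])
for th in (0,.05,.1,.2):print(th,proj('top',J2W((75-145*np.cos(th),0,49+145*np.sin(th)))).round(1), proj('side',J2W((75-145*np.cos(th),0,49+145*np.sin(th)))).round(1))
E
```

```text
handle 98 335.4 201.3
[(np.int32(15), [329.1, 153.1]), (np.int32(78), [335.9, 212.8])]
[([309, 213, 25, 17, 125], [321.0, 223.5])]
0 [321.1 224.5] [337.7 213.3]
0.05 [321.1 224.1] [337.7 211.4]
0.1 [321.1 223.6] [337.6 209.6]
0.2 [321.3 222.1] [337.2 205.8]
```

```bash
python3 - <<'E'
from h import *
for n in('top0','top2','topf'):
    a=cv2.imread(f'pics/{n}.png');h=cv2.cvtColor(a,cv2.COLOR_BGR2HSV)
    m=((h[...,0]>130)&(h[...,0]<165)&(h[...,1]>100)).astype(np.uint8);y=((h[...,0]>24)&(h[...,0]<34)&(h[...,1]>150)&(h[...,2]>90)).astype(np.uint8)
    for k,mm in(('purple',m),('yellow',y)):
        q,l,st,c=cv2.connectedComponentsWithStats(mm);print(n,k,[(int(st[i,4]),c[i].round(1).tolist()) for i in range(1,q) if st[i,4]>80 and 200<c[i][0]<560])
E
```

```text
top0 purple [(763, [467.3, 282.8])]
top0 yellow [(86, [380.3, 118.5]), (682, [496.9, 170.6]), (935, [238.9, 173.7]), (1078, [395.1, 283.4])]
top2 purple [(442, [473.1, 275.4])]
top2 yellow [(83, [380.3, 118.2]), (679, [497.0, 170.7]), (938, [239.0, 173.8]), (177, [382.7, 297.9])]
topf purple []
topf yellow [(83, [380.3, 118.3]), (580, [496.4, 167.9]), (938, [239.0, 173.8]), (1079, [395.1, 283.4])]
```

```bash
python3 - <<'E'
from h import *
from rig import r
b=r.snapshot('side')['image'][:,:,::-1].copy();cv2.imwrite('pics/sidef.png',b)
for a in(cv2.imread('pics/side0.png'),b):
    h=cv2.cvtColor(a,cv2.COLOR_BGR2HSV);m=((h[...,0]>130)&(h[...,0]<165)&(h[...,1]>100)).astype(np.uint8)
    q,l,st,c=cv2.connectedComponentsWithStats(m);print([(st[i].tolist(),c[i].round(1).tolist()) for i in range(1,q) if st[i,4]>20])
o=r.get_obs();print(o['time_s'],np.abs(o['joint_vel']).max())
E
```

```text
[([407, 177, 33, 20, 202], [422.9, 186.6])]
[([407, 177, 33, 20, 209], [422.7, 186.4])]
45.55 0.0036513241081702493
```

The purple panel has not moved either. I'll hand in.

```bash
python3 -c "
from rig import r
print(r.sign_off())"
```

```text
the job is handed in; nothing more can be done
None
```

I built the pressing pile, squared it into the corner, closed the flap and handed the job in at about 45.6 s of the 72 s allowed. No verdict came back.

**What I did**
- **Stacking:** I put the pale blue wing (roundels up) on the plate, then the dark board on top, and turned the pile square to the jig.
- **Squaring:** I pushed it gently with the fingers against the end stop and then the back fence, with one last touch towards the stop, and let go. The flap was still open.
- **Closing:** I pushed the flap down from behind until it hit its stop, then lifted the arm clear.

**What the last checks showed**
- **Pile:** In the last picture, before closing, the board sat against both walls with no visible gap and the layers looked flush. The plate and wing are mostly hidden in that view, and I could not check the pile again under the closed flap.
- **Flap:** It stopped hard with the fingertip at 51.7 mm (52 mm is fully closed). The handle stayed at the closed position in both fixed cameras after I let go.
- **Other things:** The yellow plates, purple panel, screwdriver and steel rule block had not moved, and the brass vise and duck showed no change. I did not check the yellow wing look-alike (partly hidden), the toy airplane or the rivet jar one by one.

**What disagreed or was higher than intended**
- **Forces:** Pushing the pile peaked at about 18–20 N at the stop and 11 N at the fence, more than I wanted given how easily the wing bruises. The final press on the flap briefly reached about 40 N through the fingertips.
- **Jig position:** My fit from the top camera was off by about 3 mm and 0.3–0.5°. I corrected for this by feeling for contact with the walls.

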